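# Pin the cleaned lens stack of an ion guide

### The arm

A 7-joint arm with a two-finger parallel gripper is mounted at the origin on the work surface. World frame = base frame: x ahead of the robot, y to its left, z up, the work surface at z = 0. Lengths are in m, angles in rad, forces in N, time in s.
With the tool pointing down it reaches from about 0.35 to 0.775 m from the base axis. Payload 3.1 kg.
Tool frame: the origin (TCP) lies at the very end of the fingers, on their centre line; the grasp point (between the pads) lies 19 mm behind it; z points along the fingers, y is the direction in which the jaws open and shut (so a half turn about z gives the same grasp; the last joint's range is limited). The gripper opens to 85 mm and grips with 20 to 120 N. Pads are 22 mm wide; open, the fingers measure 114 mm over their backs; the gripper's body (76 mm by 85 mm) begins 54 mm behind the grasp point. The pads swing forward as they close: fully open they stand 13 mm farther back than shut.
Start: joints at [1.217, 0.311, 0.014, 1.512, -0.004, 1.319, -0.027], TCP at [0.169, -0.523, 0.211] pointing down, gripper open.
Joint ranges: [-2.7, 2.7], [-0.3, 1.91], [-1.27, 1.3], [0.12, 2.57], [-1.44, 4.58], [0.2, 2.03], [-3.05, 3.05]. Speed limits (rad/s): [2.79, 2.79, 3.14, 3.14, 3.14, 3.14, 3.14].

### API

Orientations are given as a unit quaternion [w, x, y, z].
In Python, from rig import arm gives the robot as it stands. The module is installed in compiled form; this text tells all that it offers.
- The arm moves only by the tool move_arm, never from a script. Its argument "deltas" is a list of rows, each a list of 5 numbers: the closure, from 0 (fully open) to 1 (shut), then the shift along the tool's x, y, z in m, then the turn about the tool's z in rad. In form: [[gripper, dx, dy, dz, spin], ...]. A call has exactly 5 rows; each row shifts and turns the commanded pose from where the row before left it, along the tool's axes as they then stand; what a row does not reach is not made up. A row lasts 1/10 s, in which the tool goes at most 50 mm and 8.59 degrees, less where a joint would pass 70% of its speed; a pose out of reach is approached as far as the arm can. A call with a gripper value outside its range is refused whole. The fingers move at their own pace and stop on an object; "grip_force" is the grip in N (left out, the last holds). Time passes only in rows, so rows that do not move let the fingers close, or fill a call up. It gives the time, the measured TCP pose, the force and the opening at its end, in the units of the state.
- arm.get_obs(): the state, without advancing time (a new reading comes with each control period).
- arm.camera(name): name is "scene" or "top"; returns the picture (400x640x3 uint8, red, green, blue); there is no depth.
- arm.get_calibration(name): a dict with "K" (3x3 intrinsics, pixels), "camera_from_world" (4x4, takes a point from world to camera coordinates). Camera axes: x right, y down, z forward; pixel columns grow to the right and rows downward; lengths in m; the calibration is good to about 2 mm. A picture is of the moment at which its call begins. get_calibration takes no time and is no camera call.
- arm.job_done(): hands the job in, once; it reports no verdict.
The state is a dict: "clock": time; "q": joint angles; "joint_velocities": joint speeds; "joint_efforts": joint torques, N m; "eef_pos": TCP position; "orientation": TCP orientation; "contact_force": force on the tool from outside, world axes, zero at the start; "wrist_torque": the same for the moment, N m; "width": finger opening in m.
Only numpy, scipy, OpenCV 4.12 (cv2) and the standard library are available. Lean on these libraries where they do the work, as an engineer would, in place of code of your own. Each camera call takes 0.05 s, during which the arm holds its last target. There are 200 camera calls.

### The job

The cleaned plates of the mass spectrometer's lens stack lie loosely piled on the assembly jig. Slide the whole pile home against the jig's two rails so that all the holes line up with the bore, then take the collared pin from the stand and pass it down through every plate into the jig until its collar rests on the top plate, and let go. Push and press gently throughout, because the ceramic chips and the lens edges burr, and leave the other pin and the things on the bench where they are.

Things in the scene. Friction and masses are not known exactly. Their poses are not given: they have to be found in the camera images.
- jig: Assembly jig, fixed to the bench, turned up to 0.5 rad either way: an aluminium block 100 x 100 mm, 30 mm high, origin at the centre of its underside (z = 0), z up. Two steel rails stand on its +x and +y sides; its -x and -y sides are open, so the pile is pushed along the jig's +x and +y. A plate flat against both rails has its hole exactly over the bore.
- jig_bore (a point): Centre of the mouth of the jig's blind bore, 13 mm wide and 24 mm deep, in the middle of the jig's top face, 30 mm above the bench.
- rail_x (a point): Middle of the top edge of the inner face of the rail on the jig's +x side: 25 mm from the bore's axis along the jig's x, 62 mm above the bench. The rail is 44 mm long (along the jig's y), 10 mm thick and rises 32 mm above the block, 2 mm higher than the pile.
- rail_y (a point): Middle of the top edge of the inner face of the rail on the jig's +y side: 25 mm from the bore's axis along the jig's y, 62 mm above the bench. Same size, lying along the jig's x.
- lens_bottom: Bottom steel lens plate of the pile, flat on the jig. The pile is five loose pieces, each 50 x 50 mm with a round 13 mm hole in the middle: this lens (10 mm thick), then, 5 mm each, a white ceramic spacer, lens, spacer, lens: 30 mm high in all. Each starts on its own 5 to 11 mm short of both rails, twisted up to 0.08 rad to the jig. Origin: centre of its underside. 180 g.
- lens_middle: Middle steel lens plate, third piece of the pile, 5 mm thick, 90 g; origin at the centre of its underside, 15 mm above the jig's top. The two ceramic spacers, under and over it (same outline, 45 g each), are not measured: they are found by eye or by touch and slide along when the side of the pile is pushed.
- lens_top: Top steel lens plate, fifth piece of the pile, 5 mm thick, 90 g; origin at the centre of its underside, 25 mm above the jig's top. Pushed at its side the pile slides at some 2 to 6 N; squaring twisted pieces up against a rail takes about 15 N.
- pin: The collared pin, steel, about 120 g, z up along it, origin at the centre of its lower end. Shank 12 mm wide, 50 mm long, its lowest 2 mm tapering to 10.8 mm; collar 24 mm wide from 50 to 55 mm; above it a straight round knurled grip 16 mm wide from 55 to 93 mm. It hangs upright by its collar in one hole of the stand, its lower end 10 mm above the bench.
- pin_tip (a point): Centre of the pin's lower end (same point as the pin's origin). Home, it lies 10 mm above the bench, 20 mm below the mouth of the jig's bore, and the collar rests on the top lens plate.
- stand: Pin stand, fixed: a black block 50 x 130 mm, 60 mm high, origin at the centre of its underside; two holes 14 mm wide, 54 mm deep, at 32.5 mm either side of the middle along its own y axis.
- gauge_pin: The other pin in the stand, not to be used: shank 8 mm, collar 24 mm, and a black ball knob 24 mm wide, its top 98 mm above the bench; origin at its lower end. Which hole holds which pin varies.
- solvent_bottle: Amber solvent bottle, 64 mm wide, 140 mm high, origin at the centre of its underside. Bystander.
- vial_rack: White vial rack 60 x 110 mm, 42 mm high over the vial caps, origin at the centre of its underside. Bystander.
- beaker: Glass beaker 68 mm wide, 90 mm high, origin at the centre of its underside. Bystander.
- screwdriver: Screwdriver 170 mm long lying on the bench. Bystander.
- spare_ring: Spare round ceramic ring 42 mm wide, 6 mm thick, lying on the bench. Bystander.
- screw_dish: Small steel dish 80 x 110 mm, 22 mm high, with brass nuts, origin at the centre of its underside. Bystander.
There are look-alikes about, which are no part of the job. What is shaped like the pin but blue, pink or purple is not meant.

How it is judged:
On the way:
1. the three lens plates lie home against the rails, each hole within 1.5 mm of the bore (horizontal distance between each of lens_bottom, lens_middle, lens_top and jig_bore below 0.0015 m), for 0.2 s.
At the end, for the whole second after the job is handed in: The pin stands upright (0.06 rad) in the bore through all five pieces, tip within 2 mm of the bore axis and at most 11.5 mm above the jig's underside (collar down on the pile); lens plates flat, in order at 30, 45, 55 mm (2 mm each), holes within 2 mm of the bore; all at rest (horizontal distance between each of pin_tip, lens_bottom, lens_middle, lens_top and jig_bore below 0.002 m and z of pin_tip in the frame of jig below 0.0115 m and angle between pin's own z axis and vertical below 0.06 rad and z of lens_bottom in the frame of jig between 0.028 and 0.032 m and z of lens_middle in the frame of jig between 0.043 and 0.047 m and z of lens_top in the frame of jig between 0.053 and 0.057 m and angle between lens_top's own z axis and vertical below 0.05 rad and linear speed of each of pin, lens_top below 0.02 m/s); the robot touches nothing.
It fails at once if a lens plate is pressed harder than 35 N against the jig (contact force between any of lens_bottom, lens_middle, lens_top and jig above 35 N).
It fails at once if the pin is pressed harder than 25 N on a lens plate or jammed harder than 50 N in the jig (contact force between pin and lens_bottom above 25 N or contact force between pin and lens_middle above 25 N or contact force between pin and lens_top above 25 N or contact force between pin and jig above 50 N).
It fails at once if the other pin is taken out or pushed about (distance of gauge_pin from where it was at the start of the episode above 0.02 m).
It fails at once if a thing on the bench is pushed away or knocked over (moved more than 3 cm) (distance of any of solvent_bottle, vial_rack, beaker, screwdriver, spare_ring, screw_dish from where it was at the start of the episode above 0.03 m).
It also fails if it takes over 72 s, if anything falls off the work surface, if the arm or the gripper's body presses on something with over 40 N, if the wrist force passes 120 N, or if a joint passes its speed limit or range.

## Working session

There is one attempt and no reset: what is moved stays moved. The work goes in short steps, Python scripts to look and compute and a tool call to move; the robot and the scene stay as the last step left them, time stands still between calls to the robot, and variables do not carry over. Pictures are saved under pics/ and viewed, about 8 in all and at most 12, crops included, and the job is handed in when it is done.

Besides the shell and the picture viewer there is one more tool, called after "Request:" in YAML: its name, and indented under it one key for each argument. move_arm: Moves the arm, as the interface text tells. Its arguments: {"type":"object","properties":{"deltas":{"type":"array"},"grip_force":{"type":"number"}},"required":["deltas"]}

```bash
mkdir -p pics; python3 - <<'E'
from rig import arm
import cv2
for n in("scene","top"):
    c=arm.get_calibration(n);print(n,c["K"].tolist(),c["camera_from_world"].round(4).tolist())
    cv2.imwrite(f"pics/{n}0.png",arm.camera(n)[:,:,::-1])
print(arm.get_obs())
E
```

```text
scene [[404.712039383915, 0.0, 316.38570756716007], [0.0, 404.712039383915, 197.80016665369777], [0.0, 0.0, 1.0]] [[0.4779, 0.8784, -0.0026, -0.2209], [0.6593, -0.3607, -0.6597, -0.3547], [-0.5804, 0.3136, -0.7515, 1.316], [0.0, 0.0, 0.0, 1.0]]
top [[486.5347734192662, 0.0, 312.1869202558273], [0.0, 486.5347734192662, 201.73358713704454], [0.0, 0.0, 1.0]] [[0.0129, -0.9999, -0.0092, -0.0454], [-0.9886, -0.0114, -0.1499, 0.601], [0.1498, 0.011, -0.9887, 1.0744], [0.0, 0.0, 0.0, 1.0]]
{'clock': 0.1, 'q': array([ 1.21733257,  0.31161689,  0.01401318,  1.51288808, -0.00443523,
        1.31921235, -0.02720004]), 'joint_velocities': array([ 1.54800656e-03, -2.41919569e-03, -2.37109101e-05, -2.47694879e-03,
       -1.86925255e-03, -6.48305463e-04,  4.55318025e-04]), 'joint_efforts': array([ 1.08179898e-03, -3.80855942e+01,  1.46676376e-01, -2.31243181e+01,
        1.22248897e-02,  7.99827656e-03,  1.05358870e-05]), 'eef_pos': array([ 0.16850567, -0.52281916,  0.20954909]), 'orientation': array([-1.02903539e-03,  9.87870697e-01,  1.55275208e-01, -1.92083746e-04]), 'contact_force': array([-0.32560042,  0.47483225,  0.01030297]), 'wrist_torque': array([ 0.01693042, -0.00435499,  0.01276475]), 'width': 0.08558021647052819}
```

View pics/top0.png

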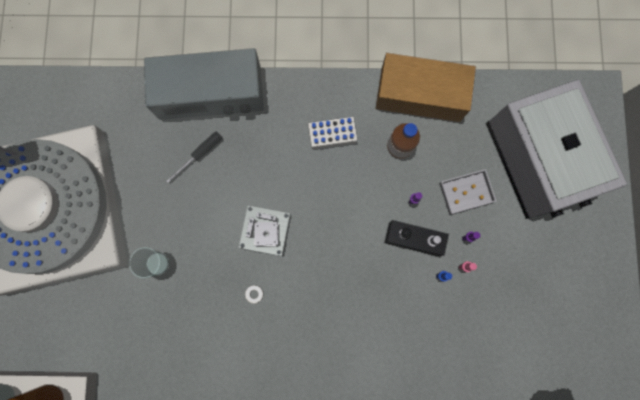

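View pics/scene0.png

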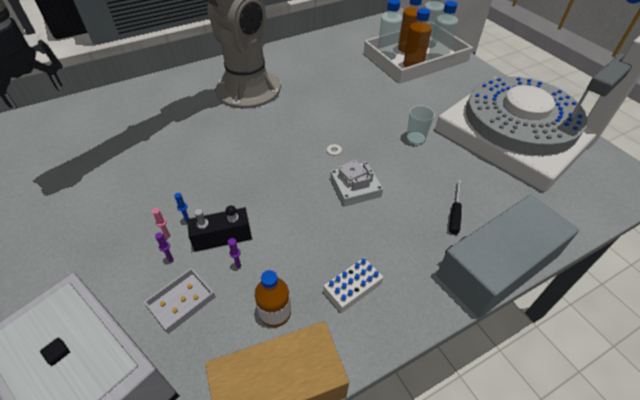

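The top view shows the jig around (265,231). The stand is around (417,238), with the pin (bright grip) near (434,241) and the gauge knob near (405,233). Next I'll zoom in on both.

```bash
cat > h.py <<'E'
import numpy as np, cv2
from rig import arm
def proj(n,P):
    c=arm.get_calibration(n);T=c["camera_from_world"];p=(T[:3,:3]@np.atleast_2d(P).T).T+T[:3,3];q=(c["K"]@p.T).T
    return q[:,:2]/q[:,2:]
def unproj(n,uv,z):
    c=arm.get_calibration(n);T=c["camera_from_world"];R=T[:3,:3];o=-R.T@T[:3,3]
    uv=np.atleast_2d(uv);d=(R.T@np.linalg.inv(c["K"])@np.c_[uv,np.ones(len(uv))].T).T
    return o+d*((z-o[2])/d[:,2])[:,None]
def crop(im,x,y,w,h,s): return cv2.resize(im[y:y+h,x:x+w],None,fx=s,fy=s,interpolation=cv2.INTER_CUBIC)
E
python3 - <<'E'
import cv2,numpy as np
from h import *
t=cv2.imread("pics/top0.png");s=cv2.imread("pics/scene0.png")
a=crop(t,235,200,60,60,6.5);b=crop(s,325,150,60,60,6.5)
c=crop(t,380,215,75,45,5.2);d=crop(s,180,200,75,45,5.2)
cv2.imwrite("pics/z1.png",np.vstack([np.hstack([a,b]),np.hstack([c,d])])[:600])
print(unproj("top",[[265,231]],.03),unproj("top",[[417,238]],.06),unproj("top",[[434,241]],.103))
E
```

```text
[[0.53403606 0.0704206  0.03      ]] [[ 0.51977398 -0.2740375   0.06      ]] [[ 0.51038551 -0.30156741  0.103     ]]
```

View pics/z1.png

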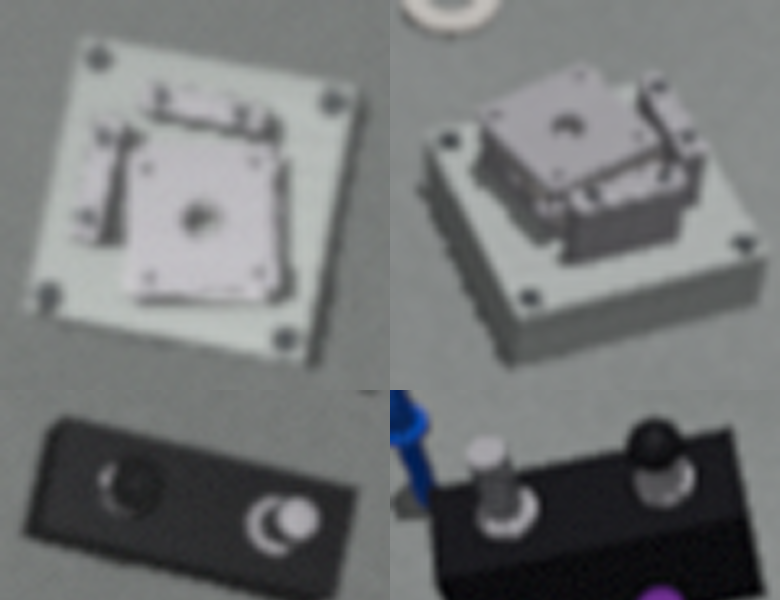

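```bash
cat > fit.py <<'E'
from h import *
from scipy.optimize import least_squares
# jig top corners: (x+,y+),(x+,y-),(x-,y-),(x-,y+) in top crop; scene crop
t=np.array([[80,36],[358,86],[308,365],[28,310]])/6.5+[235,200]-.42
sq=np.array([[50,50,30],[50,-50,30],[-50,-50,30],[-50,50,30]])/1e3
def jw(p,P): c,s=np.cos(p[2]),np.sin(p[2]);P=np.atleast_2d(P);return np.c_[p[0]+c*P[:,0]-s*P[:,1],p[1]+s*P[:,0]+c*P[:,1],P[:,2]]
s=np.array([[765,255],[513,340],[425,142]])-[390,0];s=s/6.5+[325,150]-.42
si=[0,1,2] # assigned below by best match
import itertools
best=None
for perm in itertools.permutations(range(4),3):
    f=lambda p:np.r_[(proj("top",jw(p,sq))-t).ravel(),(proj("scene",jw(p,sq[list(perm)]))-s).ravel()]
    r=least_squares(f,[.534,.07,-.18])
    if best is None or r.cost<best[0].cost: best=(r,perm)
r=best[0];print(best[1],r.x,r.fun.round(1))
rt=least_squares(lambda p:(proj("top",jw(p,sq))-t).ravel(),[.534,.07,-.18]);print("top only",rt.x,rt.fun.round(1))
# top lens hole & corners
print("top lens hole",unproj("top",np.array([202,219])/6.5+[235,200]-.42,.06))
print("lens corners",unproj("top",np.array([[128,128],[278,150],[275,300],[128,300]])/6.5+[235,200]-.42,.06))
g=lambda x,y:np.array([x,y-390])/5.2+[380,215]-.4
print("pin top",unproj("top",g(299,520),.103),"collar",unproj("top",g(277,526),.065), "knob",unproj("top",g(137,489),.086))
gs=lambda x,y:np.array([x-390,y-390])/5.2+[180,200]-.4
print("scene pin top",unproj("scene",gs(488,452),.103),"knob",unproj("scene",gs(656,447),.086))
print("stand",unproj("top",np.array([g(65,418),g(357,488),g(330,602),g(27,535)]),.06))
E
python3 fit.py
```

```text
(0, 1, 2) [ 0.53724943  0.07048733 -0.16344649] [ 1.2 -0.3  0.5 -0.6  0.3 -0.9  0.7 -0.1  0.5 -0.4  1.  -3.2 -0.1 -0.8]
top only [ 0.53612015  0.07199656 -0.1643104 ] [ 0.5  0.2 -0.1 -0.1 -0.4 -0.4  0.   0.3]
top lens hole [[0.52625174 0.06557172 0.06      ]]
lens corners [[0.55762163 0.09218872 0.06      ]
 [0.55056072 0.03981796 0.06      ]
 [0.49859815 0.03962194 0.06      ]
 [0.49796927 0.09035031 0.06      ]]
pin top [[ 0.51347618 -0.30829083  0.103     ]] collar [[ 0.51367616 -0.30817041  0.065     ]] knob [[ 0.52698829 -0.24473276  0.086     ]]
scene pin top [[ 0.51577173 -0.30833378  0.103     ]] knob [[ 0.5310601 -0.2457933  0.086    ]]
stand [[ 0.55970677 -0.21881546  0.06      ]
 [ 0.53084486 -0.34416468  0.06      ]
 [ 0.48178255 -0.3312191   0.06      ]
 [ 0.5088496  -0.20189368  0.06      ]]
```

Request:
move_arm:
  deltas:
    - [1,0.0316,-0.0316,0.004,0]
    - [1,0.0316,-0.0316,0.004,0]
    - [1,0.0316,-0.0316,0.004,0]
    - [1,0.0316,-0.0316,0.004,0]
    - [1,0.0316,-0.0316,0.004,0]

```text
clock: 0.6
eef_pos: [0.271, -0.3227, 0.19]
orientation: [-0.0, 0.988, 0.155, -0.0]
contact_force: [0.2, -0.4, 0.1]
width: 0.0123
```

Request:
move_arm:
  deltas:
    - [1,0.0316,-0.0316,0.006,0]
    - [1,0.0316,-0.0316,0.006,0]
    - [1,0.0316,-0.0316,0.006,0]
    - [1,0.0316,-0.0316,0.006,0]
    - [1,0.0316,-0.0316,0.006,0]

```text
clock: 1.1
eef_pos: [0.3727, -0.1241, 0.1601]
orientation: [0.0, 0.988, 0.155, -0.0]
contact_force: [1.4, -0.2, -0.2]
width: 0.0001
```

Request:
move_arm:
  deltas:
    - [1,0.0316,-0.0316,0.006,0]
    - [1,0.0316,-0.0316,0.006,0]
    - [1,0.0316,-0.0316,0.006,0]
    - [1,0.0316,-0.0316,0.006,0]
    - [1,0.0316,-0.0316,0.006,0]

```text
clock: 1.6
eef_pos: [0.4747, 0.0744, 0.1299]
orientation: [0.0, 0.988, 0.155, -0.0]
contact_force: [0.7, -0.6, 0.9]
width: -0.0003
```

Request:
move_arm:
  deltas:
    - [1,0,0,0,0.12]
    - [1,0,0,0,0.12]
    - [1,0,0,0,0.12]
    - [1,0,0,0,0.116]
    - [1,0,0,0,0]

```text
clock: 2.1
eef_pos: [0.474, 0.073, 0.1301]
orientation: [0.0, 0.997, -0.082, -0.0]
contact_force: [0.4, -0.3, -0.3]
width: -0.0001
```

```bash
cat > st.py <<'E'
from h import *
from scipy.spatial.transform import Rotation as Ro
J=np.array([.536,.071]);A=-.164
def st(J=J,A=A):
    o=arm.get_obs();w,x,y,z=o["orientation"];R=Ro.from_quat([x,y,z,w]).as_matrix()
    c,s=np.cos(A),np.sin(A);Rj=np.array([[c,s],[-s,c]])
    print("t",round(o["clock"],2),"pos",o["eef_pos"].round(4),"yaw",round(np.arctan2(R[1,0],R[0,0]),4),"tilt",R[:2,2].round(4),"jig xy mm",(Rj@(o["eef_pos"][:2]-J)*1e3).round(2),"F_jig",(Rj@o["contact_force"][:2]).round(2),"Fz",o["contact_force"][2].round(2),"w",round(o["width"],4))
    return o,R
def to(P,o,R): print("tool delta to",P,(R.T@(np.array(P)-o["eef_pos"])).round(4))
if __name__=="__main__":
    o,R=st()
E
python3 st.py; python3 -c "
from h import *
cv2.imwrite('pics/s2.png',np.vstack([crop(arm.camera('scene')[:,:,::-1],285,90,140,120,5)]))"
```

```text
t 2.1 pos [0.474  0.073  0.1301] yaw -0.1638 tilt [-0.001  -0.0003] jig xy mm [-61.47  -8.14] F_jig [ 0.46 -0.22] Fz -0.34 w -0.0001
```

View pics/s2.png

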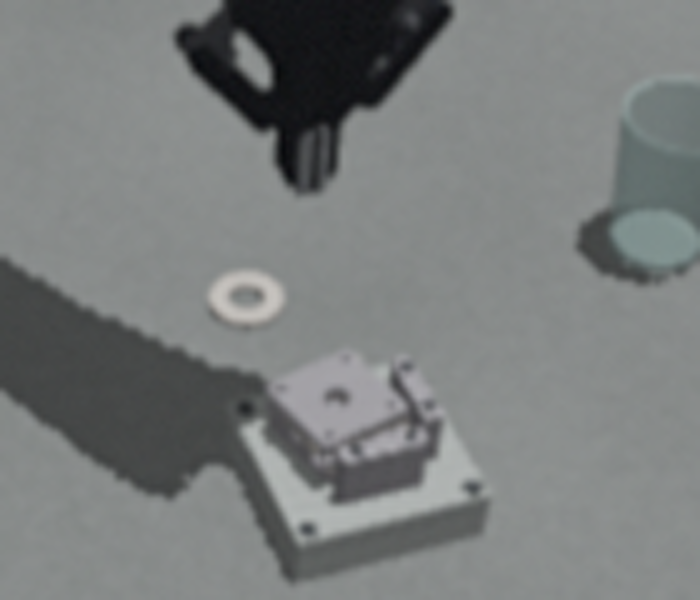

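The picture shows the closed fingers hanging above and beside the pile, on the robot side and clear of the ring. The tool is 61 mm short of the bore along jig x, so I'll go down and push.

Request:
move_arm:
  deltas:
    - [1,0,0,0.03,0]
    - [1,0,0,0.03,0]
    - [1,0,0,0.02,0]
    - [1,0,0,0.016,0]
    - [1,0.003,0,0,0]

```text
clock: 2.65
eef_pos: [0.4746, 0.072, 0.0322]
orientation: [0.001, 0.997, -0.081, -0.003]
contact_force: [-0.3, -0.4, 0.1]
width: -0.0001
```

Request:
move_arm:
  deltas:
    - [1,0.002,0,0,0]
    - [1,0.002,0,0,0]
    - [1,0.002,0,0,0]
    - [1,0.002,0,0,0]
    - [1,0.002,0,0,0]

```text
clock: 3.15
eef_pos: [0.4878, 0.071, 0.035]
orientation: [-0.0, 0.997, -0.082, 0.0]
contact_force: [0.0, 0.7, 0.2]
width: 0.0002
```

Request:
move_arm:
  deltas:
    - [1,0.001,0,0,0]
    - [1,0.001,0,0,0]
    - [1,0.001,0,0,0]
    - [1,0.001,0,0,0]
    - [1,0.001,0,0,0]

```text
clock: 3.65
eef_pos: [0.4921, 0.0702, 0.0344]
orientation: [0.0, 0.997, -0.082, -0.0]
contact_force: [-1.1, 0.1, 0.2]
width: -0.0
```

```bash
python3 st.py
```

```text
t 3.65 pos [0.4921 0.0702 0.0344] yaw -0.164 tilt [-0.0002 -0.    ] jig xy mm [-43.15  -7.94] F_jig [-1.09 -0.08] Fz 0.17 w -0.0
```

Request:
move_arm:
  deltas:
    - [1,0.001,0,0,0]
    - [1,0.001,0,0,0]
    - [1,0.001,0,0,0]
    - [1,0.0005,0,0,0]
    - [1,0.0005,0,0,0]

```text
clock: 4.15
eef_pos: [0.495, 0.0698, 0.0344]
orientation: [0.0, 0.997, -0.082, -0.001]
contact_force: [-3.7, 0.7, 3.0]
width: -0.0002
```

```bash
python3 st.py
```

```text
t 4.15 pos [0.495  0.0698 0.0344] yaw -0.1637 tilt [-0.0023 -0.0001] jig xy mm [-40.26  -7.9 ] F_jig [-3.76  0.14] Fz 3.04 w -0.0002
```

Request:
move_arm:
  deltas:
    - [1,0.0006,0,0,0]
    - [1,0.0006,0,0,0]
    - [1,0.0006,0,0,0]
    - [1,0.0006,0,0,0]
    - [1,0.0006,0,0,0]

```text
clock: 4.65
eef_pos: [0.4954, 0.0699, 0.0343]
orientation: [0.0, 0.997, -0.081, -0.004]
contact_force: [-9.5, 2.4, 8.8]
width: 0.0
```

```bash
python3 st.py
```

```text
t 4.65 pos [0.4954 0.0699 0.0343] yaw -0.1631 tilt [-0.007  -0.0002] jig xy mm [-39.84  -7.7 ] F_jig [-9.74  0.8 ] Fz 8.75 w 0.0
```

Request:
move_arm:
  deltas:
    - [1,0,0,-0.0005,0]
    - [1,0.0004,0,-0.0005,0]
    - [1,0.0006,0,-0.0005,0]
    - [1,0.0004,0,0,0]
    - [1,0,0,0,0]

```text
clock: 5.15
eef_pos: [0.4963, 0.0707, 0.0346]
orientation: [-0.0, 0.997, -0.081, -0.004]
contact_force: [-7.1, 3.6, 1.3]
width: 0.0
```

```bash
python3 st.py; python3 -c "
from h import *
print(arm.get_obs()['wrist_torque'])
a=crop(arm.camera('scene')[:,:,::-1],325,140,60,60,6.6);b=crop(arm.camera('top')[:,:,::-1],235,200,60,60,6.6)
cv2.imwrite('pics/s3.png',np.hstack([a,b]))"
```

```text
t 5.15 pos [0.4963 0.0707 0.0346] yaw -0.1621 tilt [-0.0079  0.0015] jig xy mm [-39.16  -6.74] F_jig [-7.62  2.36] Fz 1.33 w 0.0
[0.80219747 1.5563257  0.05225976]
```

View pics/s3.png

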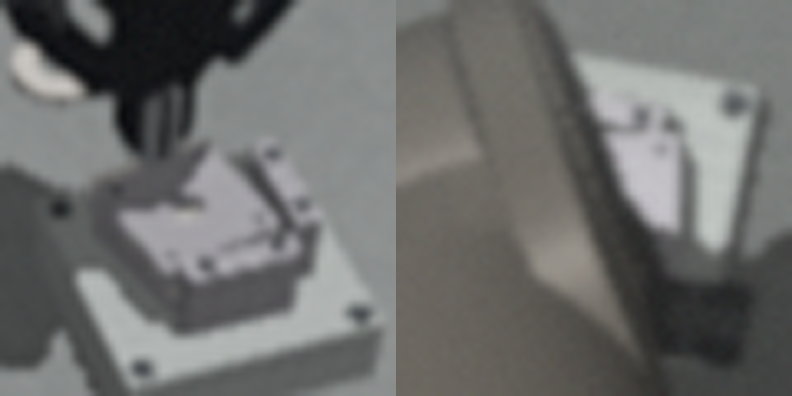

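The scene crop shows the top plate up against the +x rail, with a gap still left to the +y rail. I'll press on to about 15 N to square the plates.

Request:
move_arm:
  deltas:
    - [1,0.0006,0,-0.0002,0]
    - [1,0.0006,0,-0.0002,0]
    - [1,0.0006,0,-0.0002,0]
    - [1,0.0006,0,-0.0002,0]
    - [1,0,0,0,0]

```text
clock: 5.75
eef_pos: [0.4967, 0.0712, 0.0347]
orientation: [-0.001, 0.997, -0.081, -0.006]
contact_force: [-9.4, 3.9, -1.0]
width: -0.0002
```

```bash
python3 st.py
```

```text
t 5.75 pos [0.4967 0.0712 0.0347] yaw -0.1613 tilt [-0.0116  0.0023] jig xy mm [-38.81  -6.17] F_jig [-9.94  2.31] Fz -1.0 w -0.0002
```

Request:
move_arm:
  deltas:
    - [1,0.0008,0,0,0]
    - [1,0.0008,0,0,0]
    - [1,0.0008,0,0,0]
    - [1,0.0008,0,0,0]
    - [1,0.0008,0,0,0]

```text
clock: 6.25
eef_pos: [0.497, 0.0714, 0.0345]
orientation: [-0.0, 0.997, -0.08, -0.009]
contact_force: [-15.7, 6.0, 5.9]
width: 0.0001
```

```bash
python3 st.py;python3 -c "
from h import *
print(arm.get_obs()['wrist_torque'])"
```

```text
t 6.25 pos [0.497  0.0714 0.0345] yaw -0.1603 tilt [-0.0187  0.0021] jig xy mm [-38.54  -5.97] F_jig [-16.46   3.37] Fz 5.89 w 0.0001
[1.28302879 3.55456904 0.05969554]
```

Request:
move_arm:
  deltas:
    - [1,-0.012,0,0,0]
    - [1,-0.013,0,-0.004,0]
    - [1,0,0.03,0,0]
    - [1,0,0.028,0,0]
    - [1,0.025,0,0,0]

```text
clock: 6.75
eef_pos: [0.4939, 0.0049, 0.0404]
orientation: [0.003, 0.996, -0.085, -0.002]
contact_force: [1.5, 0.2, 0.0]
width: -0.0002
```

Request:
move_arm:
  deltas:
    - [1,0.026,0,0,0]
    - [1,0,0,0.004,0]
    - [1,0,-0.003,0,0]
    - [1,0,-0.003,0,0]
    - [1,0,0,0,0]

```text
clock: 7.25
eef_pos: [0.5233, 0.0134, 0.037]
orientation: [-0.0, 0.997, -0.081, -0.0]
contact_force: [-0.4, 0.9, -1.4]
width: -0.0001
```

```bash
python3 st.py; python3 -c "
from h import *
a=crop(arm.camera('scene')[:,:,::-1],310,130,80,80,4.9);b=crop(arm.camera('top')[:,:,::-1],235,200,60,60,6.53)
cv2.imwrite('pics/s4.png',np.hstack([a,b]))"
```

```text
t 7.25 pos [0.5233 0.0134 0.037 ] yaw -0.1622 tilt [-0.0001  0.0004] jig xy mm [ -3.09 -58.87] F_jig [-0.53  0.86] Fz -1.36 w -0.0001
```

View pics/s4.png

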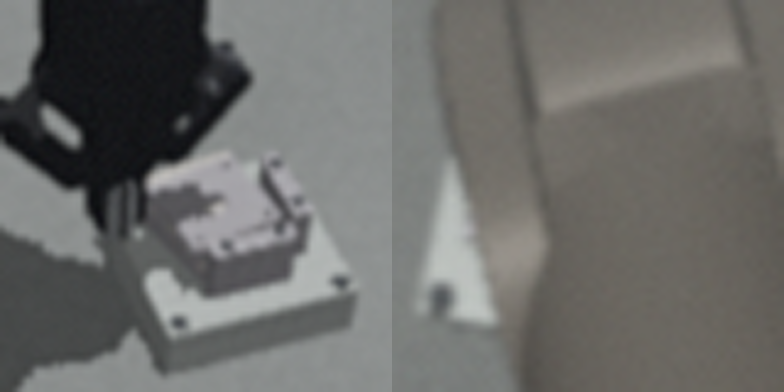

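The fingers now stand at the −y side. The pile sits against the +x rail and is still short of the +y rail, so I'll push along +y.

Request:
move_arm:
  deltas:
    - [1,0,-0.002,0.002,0]
    - [1,0,-0.002,0,0]
    - [1,0,-0.002,0,0]
    - [1,0,-0.0015,0,0]
    - [1,0,-0.0015,0,0]

```text
clock: 7.85
eef_pos: [0.5255, 0.0213, 0.0348]
orientation: [-0.0, 0.997, -0.082, 0.0]
contact_force: [0.6, -0.4, -0.2]
width: 0.0003
```

Request:
move_arm:
  deltas:
    - [1,0,-0.001,0,0]
    - [1,0,-0.001,0,0]
    - [1,0,-0.001,0,0]
    - [1,0,-0.001,0,0]
    - [1,0,-0.001,0,0]

```text
clock: 8.35
eef_pos: [0.5263, 0.026, 0.0348]
orientation: [0.0, 0.997, -0.082, -0.0]
contact_force: [-0.2, -0.4, 1.3]
width: -0.0
```

```bash
python3 st.py
```

```text
t 8.35 pos [0.5263 0.026  0.0348] yaw -0.1642 tilt [-0.     -0.0001] jig xy mm [ -2.27 -45.98] F_jig [-0.13 -0.39] Fz 1.26 w -0.0
```

Request:
move_arm:
  deltas:
    - [1,0,-0.001,0,0]
    - [1,0,-0.001,0,0]
    - [1,0,-0.001,0,0]
    - [1,0,-0.001,0,0]
    - [1,0,-0.001,0,0]

```text
clock: 8.85
eef_pos: [0.5271, 0.031, 0.0348]
orientation: [0.0, 0.997, -0.082, -0.0]
contact_force: [-0.1, -1.2, -0.2]
width: -0.0001
```

```bash
python3 st.py
```

```text
t 8.85 pos [0.5271 0.031  0.0348] yaw -0.1642 tilt [-0.0001 -0.0001] jig xy mm [ -2.28 -40.94] F_jig [ 0.09 -1.25] Fz -0.25 w -0.0001
```

Request:
move_arm:
  deltas:
    - [1,0,-0.001,0,0]
    - [1,0,-0.001,0,0]
    - [1,0,-0.001,0,0]
    - [1,0,-0.001,0,0]
    - [1,0,-0.001,0,0]

```text
clock: 9.35
eef_pos: [0.5278, 0.0359, 0.0348]
orientation: [0.0, 0.997, -0.082, -0.0]
contact_force: [0.1, -0.0, 0.1]
width: -0.0
```

```bash
python3 st.py
```

```text
t 9.35 pos [0.5278 0.0359 0.0348] yaw -0.1642 tilt [-0.0001 -0.0001] jig xy mm [ -2.31 -35.98] F_jig [ 0.13 -0.02] Fz 0.07 w -0.0
```

Request:
move_arm:
  deltas:
    - [1,0,-0.0008,0,0]
    - [1,0,-0.0008,0,0]
    - [1,0,-0.0008,0,0]
    - [1,0,-0.0008,0,0]
    - [1,0,-0.0008,0,0]

```text
clock: 9.85
eef_pos: [0.5285, 0.0399, 0.0348]
orientation: [0.0, 0.997, -0.082, -0.0]
contact_force: [-0.4, -0.1, -0.2]
width: 0.0004
```

```bash
python3 st.py
```

```text
t 9.85 pos [0.5285 0.0399 0.0348] yaw -0.1641 tilt [-0.     -0.0001] jig xy mm [ -2.28 -31.95] F_jig [-0.35 -0.17] Fz -0.18 w 0.0004
```

```bash
python3 -c "
from h import *
cv2.imwrite('pics/s5.png',crop(arm.camera('scene')[:,:,::-1],320,140,65,65,9))
print(proj('scene',arm.get_obs()['eef_pos']))"
```

```text
[[343.54922089 180.05842381]]
```

View pics/s5.png

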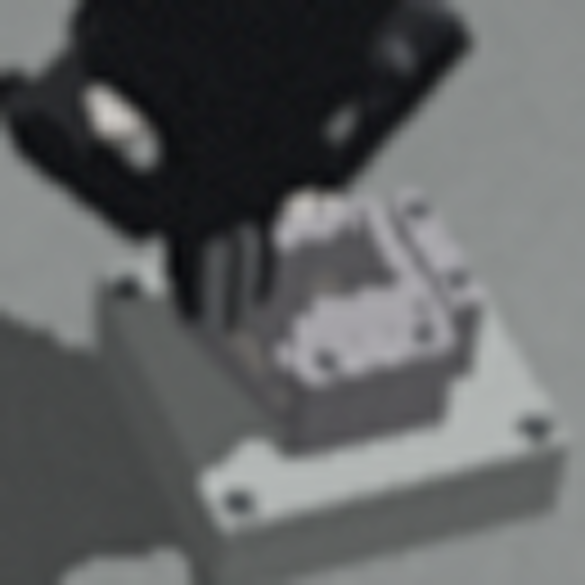

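```bash
python3 -c "
from h import *
print(proj('scene',[[.474,.073,.1301],[.474,.073,.14],[.5233,.0134,.037],[.4963,.0707,.0346]]))
import sys
from fit import jw
p=(.536,.071,-.164)
P=np.array([[-25,-25,60],[25,-25,60],[25,25,60],[-25,25,60],[-2,-32,35],[9,-32,35],[9,-40,35],[9,-24,35],[25,-25,30],[50,-50,30],[50,50,30]])/1e3
print(((proj('scene',jw(p,P))-[320,140])*9).round())" | tail -15
```

```text
stand [[ 0.55970677 -0.21881546  0.06      ]
 [ 0.53084486 -0.34416468  0.06      ]
 [ 0.48178255 -0.3312191   0.06      ]
 [ 0.5088496  -0.20189368  0.06      ]]
[[208. 234.]
 [278. 359.]
 [452. 314.]
 [377. 192.]
 [211. 361.]
 [226. 389.]
 [199. 396.]
 [254. 382.]
 [272. 436.]
 [220. 524.]
 [564. 433.]]
```

```bash
python3 -c "
from h import *
print(proj('scene',[[.474,.073,.1301],[.485,.073,.1301],[.4963,.0707,.0346],[.5233,.0134,.037],[.5285,.0399,.0348],[.5285,.0399,.0478]]))"
```

```text
[[345.45718931 133.12416715]
 [347.86768879 135.75247241]
 [347.31809897 167.82866506]
 [333.10348641 181.85223314]
 [343.46135141 180.06215276]
 [343.71593804 176.36568144]]
```

Request:
move_arm:
  deltas:
    - [1,0,0.006,0,0]
    - [1,0,0.006,0,0]
    - [1,0,0,0.0015,0]
    - [1,0,0,0.0015,0]
    - [1,0,0,0.0015,0]

```text
clock: 10.4
eef_pos: [0.5266, 0.028, 0.0301]
orientation: [-0.0, 0.997, -0.082, 0.0]
contact_force: [0.5, 0.3, 1.2]
width: -0.0002
```

```bash
python3 st.py
```

```text
t 10.4 pos [0.5266 0.028  0.0301] yaw -0.1642 tilt [0.     0.0002] jig xy mm [ -2.27 -43.93] F_jig [0.41 0.4 ] Fz 1.16 w -0.0002
```

Request:
move_arm:
  deltas:
    - [1,0,0,0.001,0]
    - [1,0,0,0.001,0]
    - [1,0,0,0.001,0]
    - [1,0,0,0.001,0]
    - [1,0,0,0,0]

```text
clock: 10.9
eef_pos: [0.5264, 0.028, 0.0261]
orientation: [0.0, 0.997, -0.082, -0.0]
contact_force: [-0.1, -0.4, -1.3]
width: 0.0001
```

```bash
python3 st.py
```

```text
t 10.9 pos [0.5264 0.028  0.0261] yaw -0.164 tilt [-0.0003 -0.    ] jig xy mm [ -2.41 -43.96] F_jig [-0.07 -0.38] Fz -1.26 w 0.0001
```

Request:
move_arm:
  deltas:
    - [1,0,0,0.001,0]
    - [1,0,0,0.001,0]
    - [1,0,0,0.001,0]
    - [1,0,0,0.001,0]
    - [1,0,0,0.001,0]

```text
clock: 11.4
eef_pos: [0.527, 0.0278, 0.0218]
orientation: [0.0, 0.997, -0.082, 0.0]
contact_force: [-1.6, -1.3, 7.3]
width: -0.0002
```

```bash
python3 st.py
```

```text
t 11.4 pos [0.527  0.0278 0.0218] yaw -0.1643 tilt [ 0.0007 -0.0004] jig xy mm [ -1.86 -44.14] F_jig [-1.42 -1.55] Fz 7.34 w -0.0002
```

Request:
move_arm:
  deltas:
    - [1,0,0,-0.004,0]
    - [1,0,-0.002,0,0]
    - [1,0,-0.002,0,0]
    - [1,0,-0.002,0,0]
    - [1,0,-0.002,0,0]

```text
clock: 11.9
eef_pos: [0.5279, 0.035, 0.0254]
orientation: [0.001, 0.997, -0.082, -0.0]
contact_force: [-1.4, -4.8, 2.3]
width: 0.0002
```

Request:
move_arm:
  deltas:
    - [1,0,-0.001,0,0]
    - [1,0,-0.001,0,0]
    - [1,0,-0.001,0,0]
    - [1,0,-0.001,0,0]
    - [1,0,-0.001,0,0]

```text
clock: 12.4
eef_pos: [0.5278, 0.0351, 0.0253]
orientation: [0.004, 0.997, -0.083, -0.001]
contact_force: [-3.5, -10.0, 7.9]
width: 0.0002
```

```bash
python3 st.py
```

```text
t 12.4 pos [0.5278 0.0351 0.0253] yaw -0.1671 tilt [-0.0027 -0.0076] jig xy mm [ -2.22 -36.74] F_jig [ -1.8  -10.48] Fz 7.87 w 0.0002
```

```bash
python3 -c "
from h import *
cv2.imwrite('pics/s6.png',crop(arm.camera('scene')[:,:,::-1],325,145,58,50,12))"
```

```text
(no output)
```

View pics/s6.png

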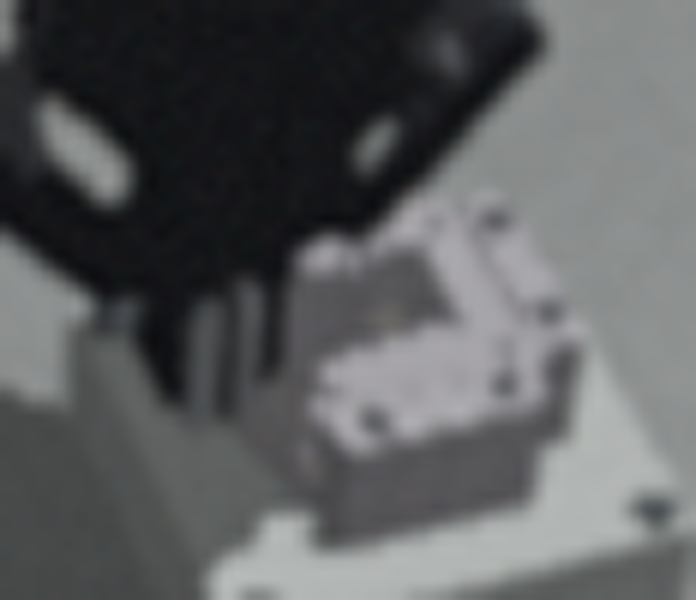

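Request:
move_arm:
  deltas:
    - [1,0,0.025,0,0]
    - [1,0,0.025,0,0]
    - [1,0,0,0.01,0]
    - [1,0,0,0.01,0]
    - [1,0,0,0,0]

```text
clock: 12.95
eef_pos: [0.5188, -0.0065, 0.0034]
orientation: [-0.001, 0.997, -0.081, -0.002]
contact_force: [-0.0, 0.7, 0.7]
width: 0.0005
```

```bash
python3 st.py; python3 -c "
from h import *
print(arm.get_obs()['q'].round(3)); print(unproj('top',[[254,295]],.006))"
```

```text
t 12.95 pos [ 0.5188 -0.0065  0.0034] yaw -0.1621 tilt [-0.0038  0.002 ] jig xy mm [ -4.31 -79.24] F_jig [-0.15  0.66] Fz 0.74 w 0.0005
[ 0.305  0.506 -0.425  1.837  0.264  0.858 -1.98 ]
[[0.38725484 0.09442949 0.006     ]]
```

Request:
move_arm:
  deltas:
    - [1,0,0,0.001,0]
    - [1,0,0,0.001,0]
    - [1,0,0,0.001,0]
    - [1,0,0,0.001,0]
    - [1,0,0,0.001,0]

```text
clock: 13.45
eef_pos: [0.5207, -0.0084, 0.0004]
orientation: [0.0, 0.997, -0.082, 0.0]
contact_force: [-0.4, 0.6, 0.5]
width: 0.0002
```

Request:
move_arm:
  deltas:
    - [1,0,0,0.001,0]
    - [1,0,0,0.001,0]
    - [1,0,0,0.001,0]
    - [1,0,0,0,0]
    - [1,0,0,0,0]

```text
clock: 13.95
eef_pos: [0.5205, -0.0086, -0.0027]
orientation: [0.0, 0.997, -0.082, 0.0]
contact_force: [-0.2, 0.0, -0.7]
width: -0.0001
```

Nothing touches at z = −2.7 mm, so the shut fingertips sit well behind the TCP. I'll keep going down slowly.

Request:
move_arm:
  deltas:
    - [1,0,0,0.001,0]
    - [1,0,0,0.001,0]
    - [1,0,0,0.001,0]
    - [1,0,0,0.001,0]
    - [1,0,0,0,0]

```text
clock: 14.45
eef_pos: [0.5203, -0.0085, -0.0069]
orientation: [0.0, 0.997, -0.082, -0.0]
contact_force: [0.4, 0.3, 0.7]
width: -0.0001
```

Request:
move_arm:
  deltas:
    - [1,0,0,0.001,0]
    - [1,0,0,0.001,0]
    - [1,0,0,0.001,0]
    - [1,0,0,0,0]
    - [1,0,0,0,0]

```text
clock: 14.95
eef_pos: [0.5205, -0.0085, -0.0097]
orientation: [0.0, 0.997, -0.082, -0.0]
contact_force: [0.5, -0.4, -0.7]
width: -0.0002
```

Request:
move_arm:
  deltas:
    - [1,0,0,0.001,0]
    - [1,0,0,0.001,0]
    - [1,0,0,0.001,0]
    - [1,0,0,0.001,0]
    - [1,0,0,0,0]

```text
clock: 15.45
eef_pos: [0.5203, -0.0086, -0.0139]
orientation: [0.0, 0.997, -0.082, -0.0]
contact_force: [0.1, -0.8, -0.1]
width: -0.0
```

Request:
move_arm:
  deltas:
    - [1,0,0,0.001,0]
    - [1,0,0,0.001,0]
    - [1,0,0,0.001,0]
    - [1,0,0,0,0]
    - [1,0,0,0,0]

```text
clock: 15.95
eef_pos: [0.5205, -0.0086, -0.0167]
orientation: [0.0, 0.997, -0.082, -0.0]
contact_force: [0.1, 0.5, -1.1]
width: -0.0003
```

Request:
move_arm:
  deltas:
    - [1,0,0,0.001,0]
    - [1,0,0,0.001,0]
    - [1,0,0,0.001,0]
    - [1,0,0,0,0]
    - [1,0,0,0,0]

```text
clock: 16.45
eef_pos: [0.5205, -0.0085, -0.0198]
orientation: [0.0, 0.997, -0.082, -0.0]
contact_force: [-0.2, 0.1, -0.2]
width: -0.0001
```

```bash
python3 st.py;  python3 -c "
from h import *
print(proj('scene',arm.get_obs()['eef_pos']))
cv2.imwrite('pics/s7.png',crop(arm.camera('scene')[:,:,::-1],300,145,80,60,9))"
```

```text
t 16.45 pos [ 0.5205 -0.0085 -0.0198] yaw -0.1641 tilt [-0.0001 -0.    ] jig xy mm [ -2.3  -81.01] F_jig [-0.23  0.07] Fz -0.19 w -0.0001
[[324.42012229 199.60180198]]
```

View pics/s7.png

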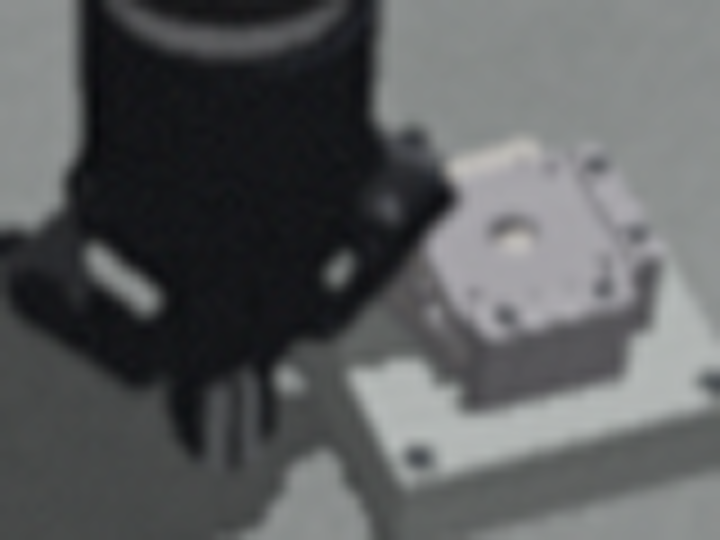

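Request:
move_arm:
  deltas:
    - [1,0,0,0.001,0]
    - [1,0,0,0.001,0]
    - [1,0,0,0.001,0]
    - [1,0,0,0,0]
    - [1,0,0,0,0]

```text
clock: 17.0
eef_pos: [0.5207, -0.0086, -0.0207]
orientation: [0.001, 0.997, -0.082, 0.0]
contact_force: [-4.1, -0.2, 14.7]
width: -0.0002
```

The fingertips touch the bench at a reported z of −0.020, so they end 20 mm behind the reported TCP. That means the earlier pushes only reached the top plates. The picture also shows the top plate home and a white spacer sticking out towards −x. I'll rise, turn the wide side of the fingers towards jig y, and push at the right depth.

Request:
move_arm:
  deltas:
    - [1,0,0,-0.03,-0.143]
    - [1,0,0,-0.023,-0.143]
    - [1,0,0,0,-0.143]
    - [1,0,0,0,-0.143]
    - [1,0,0,0,-0.143]

```text
clock: 17.5
eef_pos: [0.5207, -0.0087, 0.0306]
orientation: [0.0, 0.962, 0.275, 0.0]
contact_force: [0.3, -0.1, -0.9]
width: -0.0
```

Request:
move_arm:
  deltas:
    - [1,0,0,0,-0.143]
    - [0.72,0,0,0,-0.143]
    - [0.72,0,0,0,-0.143]
    - [0.72,0,0,0,-0.143]
    - [0.72,0,0,0,-0.143]

```text
clock: 18.0
eef_pos: [0.5205, -0.0087, 0.0302]
orientation: [0.0, 0.805, 0.594, -0.0]
contact_force: [-0.3, -0.3, -0.5]
width: 0.0241
```

Request:
move_arm:
  deltas:
    - [0.72,0,0,0,-0.141]
    - [0.72,0,0,0.008,0]
    - [0.72,0,0,0.008,0]
    - [0.72,0.005,0,0,0]
    - [0.72,0.005,0,0,0]

```text
clock: 18.5
eef_pos: [0.5218, 0.0016, 0.0138]
orientation: [-0.0, 0.763, 0.646, -0.0]
contact_force: [0.3, -0.2, -0.3]
width: 0.0239
```

```bash
python3 st.py;  python3 -c "
from h import *
print(arm.get_obs()['q'].round(2))"
```

```text
t 18.5 pos [0.5218 0.0016 0.0138] yaw 1.4055 tilt [-0.001 -0.   ] jig xy mm [ -2.7  -70.74] F_jig [ 0.32 -0.12] Fz -0.29 w 0.0239
[ 0.55  0.59 -0.79  1.81  0.51  0.95 -0.63]
```

Request:
move_arm:
  deltas:
    - [0.72,0.005,0,0,0]
    - [0.72,0.005,0,0,0]
    - [0.72,0.005,0,0,0]
    - [0.72,0.004,0,0,0]
    - [0.72,0,0,0,0]

```text
clock: 19.0
eef_pos: [0.5254, 0.0212, 0.0145]
orientation: [-0.0, 0.762, 0.647, 0.0]
contact_force: [-0.4, -0.1, -0.0]
width: 0.0239
```

Request:
move_arm:
  deltas:
    - [0.72,0.001,0,0,0]
    - [0.72,0.001,0,0,0]
    - [0.72,0.001,0,0,0]
    - [0.72,0.001,0,0,0]
    - [0.72,0.001,0,0,0]

```text
clock: 19.5
eef_pos: [0.5261, 0.025, 0.0143]
orientation: [0.0, 0.763, 0.647, -0.0]
contact_force: [0.8, 1.3, 0.0]
width: 0.0242
```

Request:
move_arm:
  deltas:
    - [0.72,0.001,0,0,0]
    - [0.72,0.001,0,0,0]
    - [0.72,0.001,0,0,0]
    - [0.72,0.001,0,0,0]
    - [0.72,0.001,0,0,0]

```text
clock: 20.0
eef_pos: [0.5266, 0.0289, 0.0142]
orientation: [0.0, 0.763, 0.647, -0.001]
contact_force: [-0.7, -3.1, 1.7]
width: 0.0239
```

```bash
python3 st.py
```

```text
t 20.0 pos [0.5266 0.0289 0.0142] yaw 1.4066 tilt [-0.0008 -0.0019] jig xy mm [ -2.37 -43.11] F_jig [-0.19 -3.18] Fz 1.67 w 0.0239
```

Request:
move_arm:
  deltas:
    - [0.72,0.001,0,0,0]
    - [0.72,0.001,0,0,0]
    - [0.72,0.001,0,0,0]
    - [0.72,0.001,0,0,0]
    - [0.72,0.001,0,0,0]

```text
clock: 20.5
eef_pos: [0.5266, 0.0298, 0.0139]
orientation: [0.002, 0.763, 0.646, -0.004]
contact_force: [-3.0, -9.4, 4.4]
width: 0.0242
```

```bash
python3 st.py
```

```text
t 20.5 pos [0.5266 0.0298 0.0139] yaw 1.4047 tilt [-0.0034 -0.0077] jig xy mm [ -2.59 -42.22] F_jig [-1.47 -9.74] Fz 4.38 w 0.0242
```

Request:
move_arm:
  deltas:
    - [0.72,0.001,0,-0.0003,0]
    - [0.72,0.001,0,-0.0003,0]
    - [0.72,0.001,0,-0.0003,0]
    - [0.72,0,0,0,0]
    - [0.72,0,0,0,0]

```text
clock: 21.0
eef_pos: [0.5253, 0.031, 0.014]
orientation: [0.002, 0.764, 0.646, -0.006]
contact_force: [-4.4, -9.9, 3.0]
width: 0.0237
```

```bash
python3 st.py
```

```text
t 21.0 pos [0.5253 0.031  0.014 ] yaw 1.404 tilt [-0.0071 -0.0102] jig xy mm [ -3.99 -41.2 ] F_jig [ -2.77 -10.5 ] Fz 2.96 w 0.0237
```

Request:
move_arm:
  deltas:
    - [0.72,0.001,0,0,0]
    - [0.72,0.001,0,0,0]
    - [0.72,0.001,0,0,0]
    - [0.72,0.001,0,0,0]
    - [0.72,0,0,0,0]

```text
clock: 21.5
eef_pos: [0.5251, 0.0313, 0.0139]
orientation: [0.003, 0.764, 0.645, -0.009]
contact_force: [-5.4, -15.5, 6.4]
width: 0.024
```

```bash
python3 st.py
```

```text
t 21.5 pos [0.5251 0.0313 0.0139] yaw 1.4026 tilt [-0.0095 -0.0159] jig xy mm [ -4.23 -40.94] F_jig [ -2.84 -16.23] Fz 6.41 w 0.024
```

Request:
move_arm:
  deltas:
    - [0.72,-0.018,0,0,0]
    - [0.72,-0.02,0,-0.01,0]
    - [0.72,0,-0.032,-0.015,0]
    - [0.72,0,-0.032,0,0]
    - [0.72,0.034,0,0,0]

```text
clock: 22.0
eef_pos: [0.4586, 0.0433, 0.0384]
orientation: [-0.001, 0.765, 0.644, -0.005]
contact_force: [0.1, 0.4, -0.5]
width: 0.0236
```

Request:
move_arm:
  deltas:
    - [0.72,0.034,0,0,0.0]
    - [0.72,0,0,0,0.143]
    - [0.72,0,0,0,0.143]
    - [0.72,0,0,0,0.143]
    - [0.72,0,0,0,0.143]

```text
clock: 22.5
eef_pos: [0.4708, 0.0834, 0.0403]
orientation: [-0.001, 0.915, 0.403, 0.001]
contact_force: [0.1, 0.1, -0.7]
width: 0.0242
```

Request:
move_arm:
  deltas:
    - [0.72,0,0,0,0.143]
    - [0.72,0,0,0,0.143]
    - [0.72,0,0,0,0.143]
    - [0.72,0,0,0,0.143]
    - [0.72,0,0,0,0.143]

```text
clock: 23.0
eef_pos: [0.4708, 0.0833, 0.0403]
orientation: [-0.001, 0.998, 0.057, 0.001]
contact_force: [-0.2, -0.3, 1.3]
width: 0.0236
```

Request:
move_arm:
  deltas:
    - [0.72,0,0,0,0.143]
    - [0.72,0,0,0,0.141]
    - [0.72,0,0,0.012,0]
    - [0.72,0,0,0.012,0]
    - [0.72,0,0,0,0]

```text
clock: 23.5
eef_pos: [0.4683, 0.0818, 0.0138]
orientation: [0.0, 0.997, -0.081, -0.002]
contact_force: [-0.5, 0.0, 0.8]
width: 0.0244
```

```bash
python3 st.py
```

```text
t 23.5 pos [0.4683 0.0818 0.0138] yaw -0.1617 tilt [-0.005  -0.0001] jig xy mm [-68.55  -0.44] F_jig [-0.49 -0.07] Fz 0.78 w 0.0244
```

Request:
move_arm:
  deltas:
    - [0.72,0.005,0,0,0]
    - [0.72,0.005,0,0,0]
    - [0.72,0.003,0,0,0]
    - [0.72,0.001,0,0,0]
    - [0.72,0.001,0,0,0]

```text
clock: 24.0
eef_pos: [0.4858, 0.0793, 0.0164]
orientation: [-0.0, 0.997, -0.082, 0.0]
contact_force: [0.7, 0.8, -1.1]
width: 0.024
```

Request:
move_arm:
  deltas:
    - [0.72,0.001,0,0,0]
    - [0.72,0.001,0,0,0]
    - [0.72,0.001,0,0,0]
    - [0.72,0.001,0,0,0]
    - [0.72,0.001,0,0,0]

```text
clock: 24.5
eef_pos: [0.4893, 0.0793, 0.016]
orientation: [-0.0, 0.997, -0.081, -0.001]
contact_force: [-3.1, 2.4, 0.7]
width: 0.0241
```

Request:
move_arm:
  deltas:
    - [0.72,0.001,0,0,0]
    - [0.72,0.001,0,0,0]
    - [0.72,0.001,0,0,0]
    - [0.72,0.001,0,0,0]
    - [0.72,0.001,0,0,0]

```text
clock: 25.0
eef_pos: [0.4953, 0.0778, 0.0162]
orientation: [-0.0, 0.997, -0.082, -0.0]
contact_force: [-3.8, 2.6, 1.9]
width: 0.0241
```

```bash
python3 st.py
```

```text
t 25.0 pos [0.4953 0.0778 0.0162] yaw -0.1642 tilt [-0.0001  0.0001] jig xy mm [-41.29   0.08] F_jig [-4.16  1.93] Fz 1.88 w 0.0241
```

Request:
move_arm:
  deltas:
    - [0.72,0.001,0,0,0]
    - [0.72,0.001,0,0,0]
    - [0.72,0.001,0,0,0]
    - [0.72,0.001,0,0,0]
    - [0.72,0.001,0,0,0]

```text
clock: 25.5
eef_pos: [0.4985, 0.0771, 0.0156]
orientation: [0.0, 0.997, -0.082, -0.002]
contact_force: [-5.7, 1.6, 2.4]
width: 0.0239
```

```bash
python3 st.py
```

```text
t 25.5 pos [0.4985 0.0771 0.0156] yaw -0.1638 tilt [-0.0034 -0.0002] jig xy mm [-37.94  -0.12] F_jig [-5.87  0.7 ] Fz 2.4 w 0.0239
```

Request:
move_arm:
  deltas:
    - [0.72,0.001,0,0,0]
    - [0.72,0.001,0,0,0]
    - [0.72,0.001,0,-0.0003,0]
    - [0.72,0.001,0,-0.0003,0]
    - [0.72,0.001,0,0,0]

```text
clock: 26.0
eef_pos: [0.5003, 0.0771, 0.0156]
orientation: [0.0, 0.997, -0.081, -0.005]
contact_force: [-10.6, 4.4, 5.1]
width: 0.0236
```

```bash
python3 st.py
```

```text
t 26.0 pos [0.5003 0.0771 0.0156] yaw -0.1631 tilt [-0.0094  0.0001] jig xy mm [-36.2    0.21] F_jig [-11.18   2.64] Fz 5.12 w 0.0236
```

Request:
move_arm:
  deltas:
    - [0.72,0.001,0,-0.0002,0]
    - [0.72,0.001,0,-0.0002,0]
    - [0.72,0.001,0,0,0]
    - [0.72,0.0005,0,0,0]
    - [0.72,0,0,0,0]

```text
clock: 26.5
eef_pos: [0.5001, 0.0771, 0.0156]
orientation: [0.001, 0.997, -0.081, -0.008]
contact_force: [-14.9, 4.0, 9.1]
width: 0.0242
```

```bash
python3 st.py
```

```text
t 26.5 pos [0.5001 0.0771 0.0156] yaw -0.1625 tilt [-0.0161 -0.0004] jig xy mm [-36.39   0.15] F_jig [-15.37   1.48] Fz 9.13 w 0.0242
```

Request:
move_arm:
  deltas:
    - [0.72,-0.018,0,0,0]
    - [0.72,-0.022,0,-0.01,0]
    - [0.72,0,0.035,-0.014,0]
    - [0.72,0,0.035,0,0]
    - [0.72,0.033,0,0,0]

```text
clock: 27.0
eef_pos: [0.4853, -0.0002, 0.0401]
orientation: [0.004, 0.996, -0.085, -0.003]
contact_force: [0.9, 0.4, 0.1]
width: 0.0237
```

Request:
move_arm:
  deltas:
    - [0.72,0.033,0,0,0]
    - [0.72,0,0,0,-0.143]
    - [0.72,0,0,0,-0.143]
    - [0.72,0,0,0,-0.143]
    - [0.72,0,0,0,-0.143]

```text
clock: 27.5
eef_pos: [0.525, 0.0003, 0.0415]
orientation: [0.001, 0.979, 0.204, 0.002]
contact_force: [0.1, -0.0, 0.5]
width: 0.0238
```

Request:
move_arm:
  deltas:
    - [0.72,0,0,0,-0.143]
    - [0.72,0,0,0,-0.143]
    - [0.72,0,0,0,-0.143]
    - [0.72,0,0,0,-0.143]
    - [0.72,0,0,0,-0.143]

```text
clock: 28.0
eef_pos: [0.5249, 0.0003, 0.0415]
orientation: [0.002, 0.845, 0.534, 0.001]
contact_force: [0.9, -0.6, 0.3]
width: 0.0236
```

Request:
move_arm:
  deltas:
    - [0.72,0,0,0,-0.143]
    - [0.72,0,0,0,-0.141]
    - [0.72,0,0,0.012,0]
    - [0.72,0,0,0.012,0]
    - [0.72,0,0,0,0]

```text
clock: 28.5
eef_pos: [0.5211, 0.001, 0.0147]
orientation: [-0.001, 0.763, 0.646, -0.002]
contact_force: [-0.5, -0.4, 0.3]
width: 0.0238
```

```bash
python3 st.py;  python3 -c "
from h import *
cv2.imwrite('pics/s8.png',crop(arm.camera('scene')[:,:,::-1],320,145,65,50,12))"
```

```text
t 28.5 pos [0.5211 0.001  0.0147] yaw 1.4042 tilt [-0.004  -0.0009] jig xy mm [ -3.28 -71.45] F_jig [-0.39 -0.51] Fz 0.29 w 0.0238
```

View pics/s8.png

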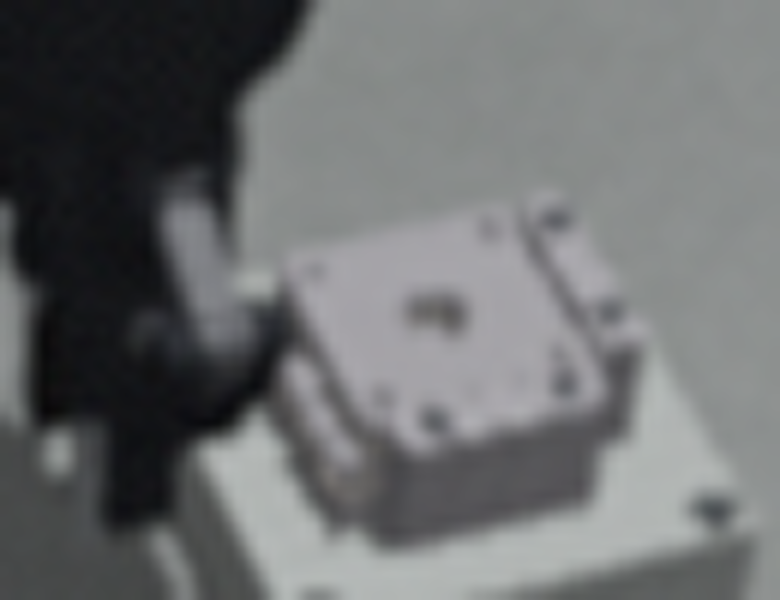

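The top plate is square on both rails. The lower pieces still stick out a few mm on the −y side, seen as a light ledge at (310,420). I'll push +y again, with the x side now squared.

Request:
move_arm:
  deltas:
    - [0.72,0.006,0.002,0,0]
    - [0.72,0.006,0,0,0]
    - [0.72,0.006,0,0,0]
    - [0.72,0.003,0,0,0]
    - [0.72,0.001,0,0,0]

```text
clock: 29.05
eef_pos: [0.5285, 0.0246, 0.0175]
orientation: [0.0, 0.762, 0.647, 0.0]
contact_force: [-0.9, 0.3, 0.3]
width: 0.0237
```

Request:
move_arm:
  deltas:
    - [0.72,0.001,0,0,0]
    - [0.72,0.001,0,0,0]
    - [0.72,0.001,0,0,0]
    - [0.72,0.001,0,0,0]
    - [0.72,0.001,0,0,0]

```text
clock: 29.55
eef_pos: [0.5292, 0.0284, 0.0172]
orientation: [0.0, 0.763, 0.647, -0.0]
contact_force: [0.7, 0.0, 0.5]
width: 0.024
```

Request:
move_arm:
  deltas:
    - [0.72,0.001,0,0,0]
    - [0.72,0.001,0,0,0]
    - [0.72,0.001,0,0,0]
    - [0.72,0.001,0,0,0]
    - [0.72,0.001,0,0,0]

```text
clock: 30.05
eef_pos: [0.5298, 0.0321, 0.0171]
orientation: [0.001, 0.763, 0.646, -0.001]
contact_force: [-0.9, -5.0, 2.0]
width: 0.0241
```

```bash
python3 st.py
```

```text
t 30.05 pos [0.5298 0.0321 0.0171] yaw 1.4059 tilt [-0.0008 -0.002 ] jig xy mm [  0.21 -39.42] F_jig [-0.09 -5.04] Fz 1.99 w 0.0241
```

Request:
move_arm:
  deltas:
    - [0.72,-0.002,0,0.0015,0]
    - [0.72,0,0,0.002,0]
    - [0.72,0.002,0,0,0]
    - [0.72,0.001,0,0,0]
    - [0.72,0.001,0,0,0]

```text
clock: 30.55
eef_pos: [0.5302, 0.035, 0.0135]
orientation: [0.0, 0.763, 0.647, -0.0]
contact_force: [-0.6, -3.9, 1.9]
width: 0.0242
```

Request:
move_arm:
  deltas:
    - [0.72,0.001,0,0,0]
    - [0.72,0.001,0,0,0]
    - [0.72,0.001,0,0,0]
    - [0.72,0,0,0,0]
    - [0.72,0,0,0,0]

```text
clock: 31.05
eef_pos: [0.5305, 0.0371, 0.0135]
orientation: [0.0, 0.763, 0.647, -0.001]
contact_force: [-1.1, -6.4, 1.5]
width: 0.0237
```

```bash
python3 st.py
```

```text
t 31.05 pos [0.5305 0.0371 0.0135] yaw 1.4061 tilt [-0.0009 -0.0019] jig xy mm [  0.15 -34.3 ] F_jig [-0.05 -6.52] Fz 1.52 w 0.0237
```

Request:
move_arm:
  deltas:
    - [0.72,0.001,0,0,0]
    - [0.72,0.001,0,-0.0002,0]
    - [0.72,0.001,0,-0.0002,0]
    - [0.72,0.001,0,0,0]
    - [0.72,0.0,0,0,0]

```text
clock: 31.55
eef_pos: [0.5305, 0.0371, 0.0135]
orientation: [0.002, 0.764, 0.646, -0.004]
contact_force: [-2.3, -10.7, 3.0]
width: 0.0239
```

```bash
python3 st.py
```

```text
t 31.55 pos [0.5305 0.0371 0.0135] yaw 1.4037 tilt [-0.0031 -0.0076] jig xy mm [  0.14 -34.39] F_jig [ -0.5  -10.89] Fz 3.05 w 0.0239
```

Request:
move_arm:
  deltas:
    - [0.72,0.001,0,-0.0002,0]
    - [0.72,0.001,0,0,0]
    - [0.72,0.001,0,0,0]
    - [0.72,0.0005,0,0,0]
    - [0.72,0,0,0,0]

```text
clock: 32.05
eef_pos: [0.5304, 0.037, 0.0136]
orientation: [0.003, 0.764, 0.645, -0.006]
contact_force: [-2.7, -15.6, 6.4]
width: 0.024
```

```bash
python3 st.py
```

```text
t 32.05 pos [0.5304 0.037  0.0136] yaw 1.4018 tilt [-0.0052 -0.0127] jig xy mm [  0.05 -34.46] F_jig [ -0.07 -15.87] Fz 6.44 w 0.024
```

Home on y at 15.9 N. I'll retreat, rise and head for the pin.

Request:
move_arm:
  deltas:
    - [0.6,-0.02,0,0,0]
    - [0.6,-0.03,0,-0.02,0]
    - [0.6,-0.02,0,-0.045,0]
    - [0.6,-0.02,0,-0.04,0]
    - [0.6,0,0,0,0]

```text
clock: 32.55
eef_pos: [0.5226, -0.0436, 0.1247]
orientation: [0.004, 0.764, 0.645, 0.005]
contact_force: [1.1, -0.5, 0.5]
width: 0.0342
```

```bash
python3 - <<'E'
from st import *
o,R=st();to([.5145,-.308,.115],o,R);print(o['q'].round(2))
E
```

```text
t 32.55 pos [ 0.5226 -0.0436  0.1247] yaw 1.4032 tilt [0.013  0.0004] jig xy mm [   5.51 -115.27] F_jig [ 1.13 -0.29] Fz 0.51 w 0.0342
tool delta to [0.5145, -0.308, 0.115] [-0.2621  0.036   0.0095]
[ 0.71  0.45 -0.89  1.7   0.38  1.16 -0.45]
```

Request:
move_arm:
  deltas:
    - [0.5,-0.044,0.006,0,0]
    - [0.5,-0.044,0.006,0,0]
    - [0.5,-0.044,0.006,0,0]
    - [0.5,-0.044,0.006,0,0]
    - [0.5,-0.044,0.006,0,0.04]

```text
clock: 33.05
eef_pos: [0.5126, -0.2639, 0.1189]
orientation: [-0.0, 0.775, 0.632, 0.002]
contact_force: [1.3, 0.2, 0.7]
width: 0.0428
```

Request:
move_arm:
  deltas:
    - [0.5,-0.035,0.004,0,0]
    - [0.5,0,0,0,0]
    - [0.5,0,0,0,0]
    - [0.5,0,0,0,0]
    - [0.5,0,0,0,0]

```text
clock: 33.55
eef_pos: [0.509, -0.297, 0.1194]
orientation: [-0.0, 0.774, 0.633, 0.001]
contact_force: [-0.2, -0.7, 0.4]
width: 0.0425
```

```bash
python3 - <<'E'
from st import *
o,R=st();to([.5145,-.308,.115],o,R);print(o['q'].round(2))
t=arm.camera('top')[:,:,::-1];s=arm.camera('scene')[:,:,::-1]
cv2.imwrite('pics/t9raw.png',t);cv2.imwrite('pics/s9raw.png',s)
a=crop(t,240,205,50,50,8);b=crop(s,325,145,50,50,8);c=crop(t,385,200,75,60,5.333)[:200];d=crop(s,180,180,75,60,5.333)[:200]
c=cv2.resize(t[215:253,390:466],(400,200),interpolation=cv2.INTER_CUBIC);d=cv2.resize(s[190:228,170:246],(400,200),interpolation=cv2.INTER_CUBIC)
cv2.imwrite('pics/c9.png',np.vstack([np.hstack([a,b]),np.hstack([c,d])]))
E
```

```text
t 33.55 pos [ 0.509  -0.297   0.1194] yaw 1.3713 tilt [0.001  0.0015] jig xy mm [  33.48 -367.44] F_jig [-0.05 -0.74] Fz 0.36 w 0.0425
tool delta to [0.5145, -0.308, 0.115] [-0.0097  0.0075  0.0044]
[ 1.03  0.58 -0.8   1.51  0.43  1.23 -0.03]
```

View pics/c9.png

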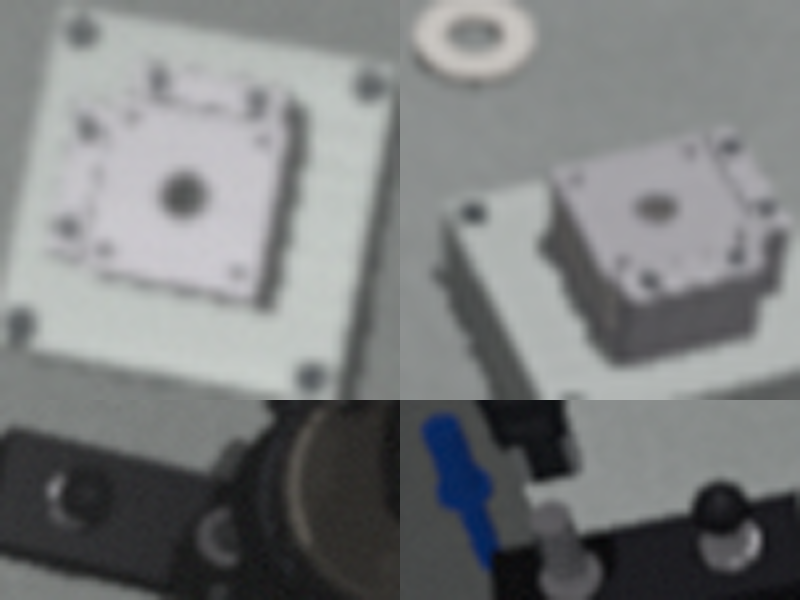

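The pile is flush to both rails, and its hole is dark all the way down at top-crop (184,195) and scene-crop (657,207). The gripper hangs over the pin, and the gauge knob is untouched. I'll compute the hole centre and go down on the pin.

```bash
python3 - <<'E'
from st import *
def cen(f,n,x,y,r):
    im=cv2.imread(f,0).astype(float);p=im[y-r:y+r+1,x-r:x+r+1];w=np.clip(np.median(p)-12-p,0,None)
    yy,xx=np.mgrid[y-r:y+r+1,x-r:x+r+1];c=[(w*xx).sum()/w.sum(),(w*yy).sum()/w.sum()];print(n,np.round(c,2),unproj(n,c,.06).round(4))
cen('pics/t9raw.png','top',263,229,5);cen('pics/s9raw.png','scene',407,171,4)
print(proj('top',[.536,.071,.06]),proj('scene',[.536,.071,.06]))
E
```

```text
top [262.47 228.95] [[0.5359 0.073  0.06  ]]
scene [nan nan] [[nan nan nan]]
[[263.36834774 228.92332645]] [[356.54250915 170.38232362]]<stdin>:4: RuntimeWarning: invalid value encountered in scalar divide
```

Request:
move_arm:
  deltas:
    - [0.5,-0.01,0.0075,0,0]
    - [0.5,0,0,0.02,0]
    - [0.5,0,0,0.02,0]
    - [0.5,0,0,0,0]
    - [0.5,0,0,0,0]

```text
clock: 34.15
eef_pos: [0.5133, -0.3107, 0.0795]
orientation: [-0.0, 0.775, 0.632, 0.0]
contact_force: [0.5, -0.4, -0.4]
width: 0.0427
```

```bash
python3 - <<'E'
from st import *
o,R=st();to([.5145,-.308,.049],o,R)
E
```

```text
t 34.15 pos [ 0.5133 -0.3107  0.0795] yaw 1.3679 tilt [-0.0001  0.0004] jig xy mm [  39.97 -380.26] F_jig [ 0.58 -0.31] Fz -0.44 w 0.0427
tool delta to [0.5145, -0.308, 0.049] [0.0028 0.0006 0.0305]
```

Touch and camera agree on the bore: (0.536, 0.073). Next I'll lower onto the pin and grip it.

Request:
move_arm:
  deltas:
    - [0.5,0.003,0.0005,0.01,0]
    - [0.5,0,0,0.01,0]
    - [0.5,0,0,0.006,0]
    - [0.5,0,0,0.004,0]
    - [0.5,0,0,0,0]

```text
clock: 34.65
eef_pos: [0.5137, -0.3084, 0.0485]
orientation: [-0.001, 0.775, 0.631, -0.0]
contact_force: [0.3, -0.3, -0.3]
width: 0.0426
```

Request:
move_arm:
  deltas:
    - [1,0,0,0,0]
    - [1,0,0,0,0]
    - [1,0,0,0,0]
    - [1,0,0,0,0]
    - [1,0,0,0,0]
  grip_force: 50

```text
clock: 35.15
eef_pos: [0.5148, -0.3087, 0.0498]
orientation: [0.001, 0.775, 0.631, 0.0]
contact_force: [-0.4, 0.2, 2.1]
width: 0.0147
```

```bash
python3 - <<'E'
from st import *
o,R=st();print(o['wrist_torque'])
E
```

```text
t 35.15 pos [ 0.5148 -0.3087  0.0498] yaw 1.3668 tilt [ 0.001  -0.0006] jig xy mm [  41.03 -378.07] F_jig [-0.41  0.11] Fz 2.08 w 0.0147
[ 0.05719345 -0.03072211  0.01768915]
```

Request:
move_arm:
  deltas:
    - [1,0,0,-0.01,0]
    - [1,0,0,-0.02,0]
    - [1,0,0,-0.03,0]
    - [1,0,0,-0.035,0]
    - [1,0,0,-0.025,0]

```text
clock: 35.65
eef_pos: [0.5147, -0.3083, 0.1719]
orientation: [0.001, 0.775, 0.632, 0.0]
contact_force: [0.7, -0.3, -1.3]
width: 0.0145
```

```bash
python3 - <<'E'
from st import *
o,R=st();print(o['wrist_torque']);to([.536,.073,.14],o,R)
E
```

```text
t 35.65 pos [ 0.5147 -0.3083  0.1719] yaw 1.3672 tilt [ 0.0014 -0.0006] jig xy mm [  40.89 -377.73] F_jig [ 0.76 -0.18] Fz -1.3 w 0.0145
[-0.06257557 -0.05010702  0.06463352]
tool delta to [0.536, 0.073, 0.14] [ 0.3778 -0.0563  0.0316]
```

Request:
move_arm:
  deltas:
    - [1,0.03,-0.0045,0,0]
    - [1,0.042,-0.0063,0,0]
    - [1,0.042,-0.0063,0,0]
    - [1,0.042,-0.0063,0,0]
    - [1,0.042,-0.0063,0,0]

```text
clock: 36.15
eef_pos: [0.5247, -0.1069, 0.1696]
orientation: [-0.0, 0.775, 0.631, -0.0]
contact_force: [1.2, 0.7, -1.7]
width: 0.0147
```

Request:
move_arm:
  deltas:
    - [1,0.042,-0.0063,0,0]
    - [1,0.042,-0.0063,0,0]
    - [1,0.042,-0.0063,0,0]
    - [1,0.035,-0.005,0,0]
    - [1,0.018,-0.003,0.01,0]

```text
clock: 36.65
eef_pos: [0.5352, 0.0777, 0.1612]
orientation: [-0.0, 0.773, 0.634, 0.002]
contact_force: [0.6, 0.7, -0.1]
width: 0.0147
```

Request:
move_arm:
  deltas:
    - [1,0,0,0.02,0]
    - [1,0,0,0,0]
    - [1,0,0,0,0]
    - [1,0,0,0,0]
    - [1,0,0,0,0]

```text
clock: 37.15
eef_pos: [0.5359, 0.0715, 0.1402]
orientation: [0.001, 0.776, 0.631, 0.001]
contact_force: [-0.2, -0.2, -1.4]
width: 0.0147
```

```bash
python3 - <<'E'
from st import *
o,R=st();print(o['wrist_torque'],o['q'].round(2));to([.536,.073,.12],o,R)
z=o['eef_pos'][2]-.0498
p=o['eef_pos'].copy()
s=arm.camera('scene')[:,:,::-1];cv2.imwrite('pics/s10raw.png',s)
P=np.array([[p[0],p[1],z+h] for h in(.010,.03,.06,.065,.10)]);u=proj('scene',P);print(u.round(1))
x0,y0=int(u[0,0])-25,int(u[0,1])-35
im=crop(s,x0,y0,50,50,12)
for q in u: cv2.circle(im,tuple(((q-[x0,y0]+.5)*12).astype(int)),3,(0,0,255),-1)
cv2.imwrite('pics/c10.png',im)
E
```

```text
t 37.15 pos [0.5359 0.0715 0.1402] yaw 1.3654 tilt [ 0.0015 -0.    ] jig xy mm [-0.18  0.53] F_jig [-0.15 -0.25] Fz -1.43 w 0.0147
[0.01420172 0.02845185 0.02358512] [ 0.47  0.48 -0.89  1.62  0.39  1.22 -0.7 ]
tool delta to [0.536, 0.073, 0.12] [ 0.0014 -0.0002  0.0202]
[[358.  158.1]
 [358.6 151.7]
 [359.6 141.8]
 [359.8 140.1]
 [361.  127.9]]
```

View pics/c10.png

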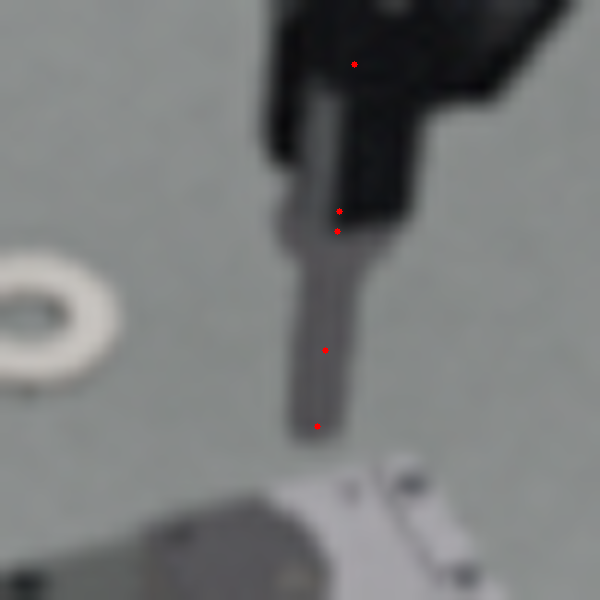

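The picture shows the pin hanging upright, and its axis matches the predicted red dots to a fraction of a pixel. I'll shift 1.4 mm and go down to just above the pile, then enter slowly.

Request:
move_arm:
  deltas:
    - [1,0.0014,0,0.012,0]
    - [1,0,0,0.012,0]
    - [1,0,0,0.008,0]
    - [1,0,0,0.003,0]
    - [1,0,0,0,0]

```text
clock: 37.7
eef_pos: [0.5348, 0.0734, 0.1033]
orientation: [-0.001, 0.775, 0.632, -0.001]
contact_force: [0.6, -0.4, -0.6]
width: 0.0146
```

```bash
python3 - <<'E'
from st import *
o,R=st();to([.536,.073,.09],o,R)
E
```

```text
t 37.7 pos [0.5348 0.0734 0.1033] yaw 1.367 tilt [-0.0019 -0.0001] jig xy mm [-1.53  2.16] F_jig [ 0.65 -0.33] Fz -0.65 w 0.0146
tool delta to [0.536, 0.073, 0.09] [-0.0001  0.0012  0.0133]
```

Request:
move_arm:
  deltas:
    - [1,0,0,0.001,0]
    - [1,0,0,0,0]
    - [1,0,0,0,0]
    - [1,0,0,0,0]
    - [1,0,0,0,0]

```text
clock: 38.2
eef_pos: [0.5356, 0.0736, 0.1035]
orientation: [0.0, 0.775, 0.631, 0.0]
contact_force: [0.3, 0.3, -2.4]
width: 0.0148
```

```bash
python3 - <<'E'
from st import *
o,R=st();to([.536,.073,.09],o,R)
E
```

```text
t 38.2 pos [0.5356 0.0736 0.1035] yaw 1.3669 tilt [ 0.0003 -0.    ] jig xy mm [-0.8   2.46] F_jig [0.22 0.3 ] Fz -2.37 w 0.0148
tool delta to [0.536, 0.073, 0.09] [-0.0005  0.0005  0.0135]
```

Request:
move_arm:
  deltas:
    - [1,-0.0005,0.0005,0.002,0]
    - [1,0,0,0.001,0]
    - [1,0,0,0.001,0]
    - [1,0,0,0.001,0]
    - [1,0,0,0,0]

```text
clock: 38.7
eef_pos: [0.5357, 0.0729, 0.0981]
orientation: [-0.0, 0.775, 0.631, -0.0]
contact_force: [0.4, 0.9, -2.1]
width: 0.0143
```

```bash
python3 st.py
```

```text
t 38.7 pos [0.5357 0.0729 0.0981] yaw 1.3669 tilt [-0.0004 -0.0001] jig xy mm [-0.58  1.82] F_jig [0.3  0.93] Fz -2.11 w 0.0143
```

Request:
move_arm:
  deltas:
    - [1,0,0,0.001,0]
    - [1,0,0,0.001,0]
    - [1,0,0,0.001,0]
    - [1,0,0,0.001,0]
    - [1,0,0,0,0]

```text
clock: 39.2
eef_pos: [0.5358, 0.0728, 0.0941]
orientation: [-0.0, 0.775, 0.631, -0.0]
contact_force: [-0.8, -0.8, -1.4]
width: 0.0146
```

```bash
python3 st.py
```

```text
t 39.2 pos [0.5358 0.0728 0.0941] yaw 1.3668 tilt [-0.0004 -0.0002] jig xy mm [-0.53  1.73] F_jig [-0.66 -0.92] Fz -1.36 w 0.0146
```

The pin is about 6 mm into the hole and free. I'll go on through the plates at about 1.2 mm per row.

Request:
move_arm:
  deltas:
    - [1,0,0,0.0012,0]
    - [1,0,0,0.0012,0]
    - [1,0,0,0.0012,0]
    - [1,0,0,0.0012,0]
    - [1,0,0,0.0012,0]

```text
clock: 39.7
eef_pos: [0.5359, 0.0728, 0.0882]
orientation: [0.0, 0.775, 0.631, -0.0]
contact_force: [-0.6, 0.3, -1.0]
width: 0.0148
```

```bash
python3 st.py
```

```text
t 39.7 pos [0.5359 0.0728 0.0882] yaw 1.3667 tilt [-0.0001 -0.0002] jig xy mm [-0.42  1.76] F_jig [-0.63  0.17] Fz -1.04 w 0.0148
```

Request:
move_arm:
  deltas:
    - [1,0,0,0.0012,0]
    - [1,0,0,0.0012,0]
    - [1,0,0,0.0012,0]
    - [1,0,0,0.0012,0]
    - [1,0,0,0.0012,0]

```text
clock: 40.2
eef_pos: [0.536, 0.0728, 0.0822]
orientation: [0.0, 0.775, 0.631, 0.0]
contact_force: [-0.2, -1.6, 0.8]
width: 0.0144
```

```bash
python3 st.py
```

```text
t 40.2 pos [0.536  0.0728 0.0822] yaw 1.3668 tilt [ 0.0002 -0.0001] jig xy mm [-0.29  1.81] F_jig [ 0.1  -1.62] Fz 0.83 w 0.0144
```

Request:
move_arm:
  deltas:
    - [1,0,0,0.001,0]
    - [1,0,0,0.001,0]
    - [1,0,0,0.001,0]
    - [1,0,0,0.001,0]
    - [1,0,0,0,0]

```text
clock: 40.7
eef_pos: [0.5359, 0.0728, 0.0781]
orientation: [0.0, 0.775, 0.631, 0.0]
contact_force: [0.4, -1.2, -2.0]
width: 0.0143
```

```bash
python3 st.py
```

```text
t 40.7 pos [0.5359 0.0728 0.0781] yaw 1.3668 tilt [ 0.0001 -0.0001] jig xy mm [-0.36  1.81] F_jig [ 0.63 -1.13] Fz -2.02 w 0.0143
```

Request:
move_arm:
  deltas:
    - [1,0,0,0.0012,0]
    - [1,0,0,0.0012,0]
    - [1,0,0,0.0012,0]
    - [1,0,0,0.0012,0]
    - [1,0,0,0.0012,0]

```text
clock: 41.2
eef_pos: [0.536, 0.0729, 0.0722]
orientation: [0.0, 0.775, 0.631, 0.0]
contact_force: [0.4, -1.1, -0.3]
width: 0.0146
```

```bash
python3 st.py
```

```text
t 41.2 pos [0.536  0.0729 0.0722] yaw 1.3668 tilt [ 0.0001 -0.0001] jig xy mm [-0.35  1.84] F_jig [ 0.57 -1.02] Fz -0.31 w 0.0146
```

Request:
move_arm:
  deltas:
    - [1,0,0,0.0012,0]
    - [1,0,0,0.0012,0]
    - [1,0,0,0.0012,0]
    - [1,0,0,0.0012,0]
    - [1,0,0,0.0012,0]

```text
clock: 41.7
eef_pos: [0.5359, 0.0729, 0.0662]
orientation: [0.0, 0.775, 0.631, 0.0]
contact_force: [0.0, -1.8, -0.1]
width: 0.0144
```

```bash
python3 st.py
```

```text
t 41.7 pos [0.5359 0.0729 0.0662] yaw 1.3668 tilt [ 0.0001 -0.0001] jig xy mm [-0.36  1.83] F_jig [ 0.33 -1.8 ] Fz -0.14 w 0.0144
```

The tip is now past the bore's mouth.

Request:
move_arm:
  deltas:
    - [1,0,0,0.0016,0]
    - [1,0,0,0.0016,0]
    - [1,0,0,0.0016,0]
    - [1,0,0,0.0016,0]
    - [1,0,0,0.0016,0]

```text
clock: 42.2
eef_pos: [0.536, 0.0729, 0.0582]
orientation: [0.0, 0.775, 0.631, 0.0]
contact_force: [0.6, -1.1, 1.0]
width: 0.0147
```

Request:
move_arm:
  deltas:
    - [1,0,0,0.0012,0]
    - [1,0,0,0.0012,0]
    - [1,0,0,0.0012,0]
    - [1,0,0,0.0012,0]
    - [1,0,0,0,0]

```text
clock: 42.7
eef_pos: [0.5359, 0.0729, 0.0533]
orientation: [0.0, 0.775, 0.631, 0.0]
contact_force: [1.0, -2.7, -1.2]
width: 0.0147
```

```bash
python3 st.py
```

```text
t 42.7 pos [0.5359 0.0729 0.0533] yaw 1.3668 tilt [ 0. -0.] jig xy mm [-0.37  1.82] F_jig [ 1.44 -2.47] Fz -1.17 w 0.0147
```

Request:
move_arm:
  deltas:
    - [1,0,0,0.0008,0]
    - [1,0,0,0.0008,0]
    - [1,0,0,0.0008,0]
    - [1,0,0,0.0005,0]
    - [1,0,0,0,0]

```text
clock: 43.2
eef_pos: [0.536, 0.0729, 0.0505]
orientation: [0.0, 0.775, 0.631, 0.0]
contact_force: [0.3, -2.4, -0.3]
width: 0.0147
```

Request:
move_arm:
  deltas:
    - [1,0,0,0.0004,0]
    - [1,0,0,0.0004,0]
    - [1,0,0,0.0003,0]
    - [1,0,0,0,0]
    - [1,0,0,0,0]

```text
clock: 43.7
eef_pos: [0.536, 0.0728, 0.0498]
orientation: [0.0, 0.775, 0.631, 0.0]
contact_force: [-0.3, -3.2, 3.8]
width: 0.0143
```

```bash
python3 st.py
```

```text
t 43.7 pos [0.536  0.0728 0.0498] yaw 1.3668 tilt [ 0.0002 -0.0003] jig xy mm [-0.31  1.82] F_jig [ 0.25 -3.16] Fz 3.85 w 0.0143
```

The collar has seated at the same height as in the stand, with Fz up about 5 N. I'll release and rise.

Request:
move_arm:
  deltas:
    - [0.6,0,0,0,0]
    - [0.5,0,0,0,0]
    - [0.5,0,0,0,0]
    - [0.5,0,0,0,0]
    - [0.5,0,0,-0.005,0]

```text
clock: 44.2
eef_pos: [0.5351, 0.0731, 0.0539]
orientation: [-0.001, 0.775, 0.632, -0.001]
contact_force: [-0.2, 1.2, -1.1]
width: 0.0427
```

Request:
move_arm:
  deltas:
    - [0.5,0,0,-0.01,0]
    - [0.5,0,0,-0.02,0]
    - [0.5,0,0,-0.03,0]
    - [0.5,0,0,-0.04,0]
    - [0.5,-0.03,0,-0.02,0]

```text
clock: 44.7
eef_pos: [0.5316, 0.05, 0.1795]
orientation: [0.0, 0.773, 0.635, 0.005]
contact_force: [0.6, -0.5, 1.0]
width: 0.043
```

Request:
move_arm:
  deltas:
    - [0.5,-0.045,0,0,0]
    - [0.5,-0.045,0,0,0]
    - [0.5,-0.045,0,0,0]
    - [0.5,0,0,0,0]
    - [0.5,0,0,0,0]

```text
clock: 45.2
eef_pos: [0.5024, -0.0902, 0.1752]
orientation: [0.0, 0.777, 0.63, 0.0]
contact_force: [0.6, 1.5, -0.1]
width: 0.0428
```

```bash
python3 - <<'E'
from st import *
o,R=st()
t=arm.camera('top')[:,:,::-1];s=arm.camera('scene')[:,:,::-1]
a=crop(t,238,203,55,55,7);b=crop(s,328,130,55,55,7)
J=[.536,.0729]
for n,im,x0,y0 in(('top',a,238,203),('scene',b,328,130)):
    for z in(.065,.103):
        q=proj(n,[*J,z])[0];print(n,z,q.round(1));cv2.circle(im,tuple(((q-[x0,y0]+.5)*7).astype(int)),2,(0,0,255),-1)
cv2.imwrite('pics/c11.png',np.hstack([a,b]))
E
```

```text
t 45.2 pos [ 0.5024 -0.0902  0.1752] yaw 1.3628 tilt [ 0.0008 -0.0002] jig xy mm [  -6.79 -164.53] F_jig [0.38 1.58] Fz -0.06 w 0.0428
top 0.065 [262.3 228.7]
top 0.103 [260.3 227. ]
scene 0.065 [357.4 168.6]
scene 0.103 [358.5 157.1]
```

The viewer's limit is reached, so I'll check numerically. I'll compare the pictures before and after the pin went in with the projected outline of a seated pin.

```bash
python3 - <<'E'
from h import *
J=[.536,.0729]
for n,f,x0,y0 in(('top','pics/t9raw.png',240,205),('scene','pics/s9raw.png',328,135)):
    new=arm.camera(n)[:,:,::-1];old=cv2.imread(f)
    d=cv2.absdiff(new,old).max(2)[y0:y0+50,x0:x0+50]
    m=np.zeros((50,50),np.uint8)
    for dz in(0,.008):
      m[:]=0
      for r,z0,z1 in((.012,.06,.065),(.008,.065,.103)):
        a=np.linspace(0,2*np.pi,40);P=[[J[0]+r*np.cos(t),J[1]+r*np.sin(t),z+dz] for t in a for z in(z0,z1)]
        h=cv2.convexHull(np.round(proj(n,P)-[x0,y0]).astype(np.int32));cv2.fillConvexPoly(m,h,1)
      y,x=np.where(d>25);yy,xx=np.where(m);iou=((d>25)&(m>0)).sum()/((d>25)|(m>0)).sum()
      print(n,dz,"seen x",x.min()+x0,x.max()+x0,"y",y.min()+y0,y.max()+y0,"pred x",xx.min()+x0,xx.max()+x0,"y",yy.min()+y0,yy.max()+y0,"iou",round(iou,2))
E
```

```text
top 0 seen x 257 268 y 225 234 pred x 257 268 y 223 234 iou 0.52
top 0.008 seen x 257 268 y 225 234 pred x 256 267 y 223 234 iou 0.46
scene 0 seen x 352 361 y 156 173 pred x 352 362 y 155 174 iou 0.6
scene 0.008 seen x 352 361 y 156 173 pred x 352 363 y 152 171 iou 0.46
```

The outlines fit a seated, upright pin, so I'm handing the job in.

```bash
python3 -c "
from rig import arm
print(arm.job_done())"
```

```text
the job is handed in; nothing more can be done
None
```

The pile is pushed home against both rails and the collared pin is down through all five plates into the jig. I let go, backed the arm clear and handed the job in at about 45 s of the 72 s allowed; `job_done` gave no verdict.

**What went wrong on the way**
- The fingertips turned out to end 20 mm behind the reported TCP, found by touching the bench. My first pushes therefore only moved the top plates.
- During that search the gripper touched something near the jig at about 7 N (probably a knuckle on the pile), and one y push met about 10 N.
- I then pushed again at the right depth. The first y push jammed about 6 mm short; the second, after squaring x, went home. The final pushes were about 15 N on x and 16 N on y.

**Last checks**
- **Bore position:** Touch and the top camera agreed on the bore at (0.536, 0.073). The picture after pushing showed the plates flush to both rails and the hole dark all the way down. I did not re-push x after the final y push.
- **Insertion:** Vertical force stayed within about 2 N until the collar seated, when it rose by about 5 N. The seated height was the same as in the stand (reported z = 0.0498).
- **Final pin position:** The picture limit had been reached, so I could not look at it. I compared before-and-after pictures with the projected pin instead. Outlines matched within 1–2 px, and a seated pin fitted better than one 8 mm high. The overlap itself was only moderate, at 0.5–0.6.
- **Other pin and bench items:** The gauge pin was in place when last seen, just before the grasp. I did not check the gauge pin or the bench items again at the end, but the arm registered no contact with them.

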